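# Load the gravity chute with blanks in feeding order

### The job

Load the gravity chute with the two loose wooden blanks so that the short thick one will come out first and the long thin one second. Lay each blank lengthwise on the level loading deck, push it gently sideways until it lies against the fence, without ramming the fence, and then along the fence past the sprung side arm until the arm lets go and it slides down by itself: the short one down to the stop, the long one down against the short one. Leave the sanding block and the spanner on the bench alone.

Things in the scene. Friction and masses are not known exactly. Their poses are not given: they have to be found in the camera images.
- magazine: Plywood chute unit, fixed. Origin at bench height, straight under the crest (edge where level deck ends and slope begins), in the plane of the fence's inner face; z up. Blanks are fed towards its -y. The fence is the wall on its +x side: inner face at x = 0, rising 30 mm above the deck, 15 mm thick, along the whole deck and on down the slope.
- chute: Sloping channel of the unit, 26 degrees, slippery floor. Origin on the crest at the fence face, 125 mm up; x as the unit's, y UP the slope, z off the floor. Floor from y = 0 down to the stop (face at y = -225 mm, 30 mm high), x = 0 (fence) to -66 mm (near wall). Two steel straps cross 62 mm above the floor at y = -105 and -185 mm: blanks go in over the crest only.
- side_arm (a joint): Angle of the wooden side arm: 0 at rest (nose 50 mm from the fence), growing as it is pushed off the fence; a blank (60 mm wide) holds it at about 0.12 rad. Spring: 4 N at the nose at rest, 7 N with a blank; pushing a blank past takes about 5 to 15 N, and it stays held until its tail has passed the nose.
- nose (a point): Centre of the arm's rounded nose (radius 6 mm), at rest x -56, y +20 mm in the unit's frame, 15 mm above the deck. The arm (10 mm thick, 3 to 27 mm above the deck) slants to it from its pivot at x -90, y +100 mm, whose bolt head rises 36 mm above the deck.
- short_center (a point): Centre of the short thick wooden blank, 60 x 90 x 45 mm (its x, y, z), about 0.15 kg; y is its long axis. At the start it lies flat on the bench.
- long_center (a point): Centre of the long thin wooden blank, 60 x 110 x 18 mm (its x, y, z), about 0.07 kg; y is its long axis. At the start it lies flat on the bench.
- sanding: Cork sanding block, 64 x 112 x 30 mm, a bystander; origin under its centre.
- spanner: Open spanner, 223 mm long, a bystander; origin under its centre.
- deck_spot (a point): Point on top of the level loading deck, clear of the arm: x -73, y +170 mm in the unit's frame (axes as the unit's). The deck top is 125 mm above the bench, from y = 0 (crest) to +250 mm and x = 0 (fence) to -135 mm. Beyond y = +115 mm it is clear of the side arm.
- fence: The upright wooden fence board along the deck, fixed to the unit: 15 mm thick, 250 mm long, top 30 mm above the deck. Origin in its inner face, at the crest, at deck height; axes as the unit's. It is a glued datum board: press it only lightly (about 10 N is plenty, 45 N is ramming).

How it is judged:
On the way, in this order (a step that is already met when the one before it is completed fails the run):
1. the short blank is between the fence and the side arm, holding the arm aside (value of joint side_arm above 0.06 rad and x of short_center in the frame of magazine between -0.038 and -0.022 m and y of short_center in the frame of magazine below 0.09 m), for 0.04 s.
2. the short blank rests in the chute against the stop (y of short_center in the frame of chute below -0.17 m and z of short_center in the frame of chute below 0.03 m), for 0.2 s.
3. the long blank is between the fence and the side arm, holding the arm aside (value of joint side_arm above 0.06 rad and x of long_center in the frame of magazine between -0.038 and -0.022 m and y of long_center in the frame of magazine below 0.1 m), for 0.04 s.
At the end, for the whole second after the job is handed in: Both blanks lie flat and lengthwise (within 0.15 rad) on the channel's floor: the short one within 10 mm of the stop, the long one behind it, within 10 mm of its tail; the side arm is back at rest (under 0.04 rad); sanding block and spanner are within 25 mm of where they were (all of step 2 and z of short_center in the frame of chute above 0.015 m and angle between the y axis of each of short_center, long_center and the y axis of chute, either way round below 0.15 rad and y of long_center in the frame of chute between -0.095 and -0.07 m and z of long_center in the frame of chute between 0.003 and 0.016 m and value of joint side_arm below 0.04 rad); the robot touches nothing.
It fails at once if the sanding block or the spanner is shifted by more than 25 mm (distance of any of sanding, spanner from where it was at the start of the episode above 0.025 m).
It fails at once if the fence board is pressed or struck with more than 45 N (contact force between fence and anything else above 45 N).
It also fails if it takes over 72 s, if anything falls off the work surface, if the arm or the gripper's body presses on something with over 40 N, if the wrist force passes 120 N, or if a joint passes its speed limit or range.

### The arm

A 6-joint arm with a two-finger parallel gripper is mounted at the origin on the work surface; the furniture and walls round the work are solid. World frame = base frame: x ahead of the robot, y to its left, z up, the work surface at z = 0. Lengths are in m, angles in rad, forces in N, time in s.
With the tool pointing down it reaches from about 0.325 to 0.75 m from the base axis. Payload 7.6 kg.
Tool frame: the origin (TCP) lies at the very end of the fingers, on their centre line; the grasp point (between the pads) lies 19 mm behind it; z points along the fingers, x is the direction in which the jaws open and shut, and the axes are right-handed (so a half turn about z gives the same grasp; the last joint's range is limited). The gripper opens to 85 mm and grips with 20 to 120 N. Pads are 22 mm wide; open, the fingers measure 114 mm over their backs; the gripper's body (76 mm by 85 mm) begins 54 mm behind the grasp point. The pads swing forward as they close: fully open they stand 13 mm farther back than shut.
Start: joints at [-1.235, 0.052, 1.401, -0, 1.689, -0.07], TCP at [0.207, -0.482, 0.231] pointing down, gripper open.
Joint ranges: [-2.9, 2.9], [-0.91, 2.17], [0.12, 2.37], [-1.06, 4.2], [0.26, 2.73], [-2.93, 2.93]. Speed limits (rad/s): [2.57, 2.57, 3.01, 3.14, 3.14, 3.14].

### API

Orientations are given as a unit quaternion [x, y, z, w].
In Python, from bench import manip gives the robot as it stands.
- The arm moves only by the tool arm_command, never from a script. Its argument "steps" is a list of rows, each an object of numbers: "grip": the finger opening in mm, from 0 to 85.4; "x", "y", "z": the shift along the tool's x, y, z in mm; "rx", "ry", "rz": the turn, a rotation vector about the tool's x, y, z in degrees. A call has 1 to 5 rows; each row is the pose to reach, as a shift and turn from the pose measured when the call began, along the tool's axes at that moment; what a row does not reach only later rows make up. A row lasts 1/10 s, in which the tool goes at most 50 mm and 8.59 degrees, less where a joint would pass 70% of its speed; a pose out of reach is approached as far as the arm can. A call with a gripper value outside its range is refused whole. The fingers move at their own pace and stop on an object; the grip force is fixed at half the most. Time passes only in rows, so rows that repeat a pose let the fingers close. It gives the time, the measured TCP pose, the force and the opening at its end, in the units of the state.
- manip.state(): the state, without advancing time (a new reading comes with each control period).
- manip.get_image(name): name is "scene" or "top"; returns the picture (400x640x3 uint8, red, green, blue); there is no depth.
- manip.get_calibration(name): a dict with "vertical_fov" (degrees; the focal length in pixels is half the picture's height over the tangent of half this angle, whatever the lens; pixels are square), "cx", "cy" (the principal point, pixels), "rvec" (rotation vector, rad) and "tvec" (3), from world to camera coordinates, as OpenCV has them. Camera axes: x right, y down, z forward; pixel columns grow to the right and rows downward; lengths in m; the calibration is good to about 2 mm. A picture is of the moment at which its call begins. get_calibration takes no time and is no camera call.
- manip.job_done(): hands the job in, once; it reports no verdict.
The state is a dict: "t": time; "q": joint angles; "dq": joint speeds; "tau": joint torques, N m; "eef_pos": TCP position; "ee_rot": TCP orientation; "wrist_force": force on the tool from outside, world axes, zero at the start; "wrist_torque": the same for the moment, N m; "opening": finger opening in m.
Only numpy, scipy, OpenCV 4.12 (cv2) and the standard library are available. Lean on these libraries where they do the work, as an engineer would, in place of code of your own. Each camera call takes 0.05 s, during which the arm holds its last target.

## Working session

There is one attempt and no reset: what is moved stays moved. The work goes in short steps, Python scripts to look and compute and a tool call to move; the robot and the scene stay as the last step left them, time stands still between calls to the robot, and variables do not carry over. Pictures are saved under pics/ and viewed, and the job is handed in when it is done.

Besides the shell and the picture viewer there is one more tool, called after "Emit:" as name(argument=value, ...), one argument or row to a line, values as JSON. arm_command: Moves the arm, as the interface text tells. Its arguments: {"type":"object","properties":{"steps":{"type":"array","items":{"type":"object","properties":{"grip":{"type":"number"},"x":{"type":"number"},"y":{"type":"number"},"z":{"type":"number"},"rx":{"type":"number"},"ry":{"type":"number"},"rz":{"type":"number"}}}}},"required":["steps"]}

```bash
mkdir -p pics; ls
python3 - <<'E'
from bench import manip
import cv2,numpy as np
s=manip.state()
print({k:np.round(v,4).tolist() for k,v in s.items()})
for n in("scene","top"):
    im=manip.get_image(n); cv2.imwrite(f"pics/{n}0.png",im[:,:,::-1]); print(n,manip.get_calibration(n))
E
```

```text
pics
{'t': 0.0, 'q': [-1.2353, 0.0528, 1.4017, -0.0, 1.6886, -0.0703], 'dq': [0.0009, 0.0002, -0.0005, -0.0006, 0.0012, -0.001], 'tau': [-0.001, -38.1665, -36.0187, -0.0002, 0.0061, -0.0], 'eef_pos': [0.2071, -0.4821, 0.2305], 'ee_rot': [0.8351, -0.5501, -0.0006, -0.0005], 'wrist_force': [-0.151, -0.3506, 0.0871], 'wrist_torque': [0.0339, 0.0147, -0.0424], 'opening': 0.0853}
scene {'vertical_fov': 48.4690394151431, 'cx': 326.647060088963, 'cy': 205.34769036401852, 'rvec': array([ 0.77727814, -2.42001168,  1.2612168 ]), 'tvec': array([0.57733504, 0.1126179 , 0.88518582])}
top {'vertical_fov': 57.659344967356525, 'cx': 321.26270608229976, 'cy': 193.72913012138815, 'rvec': array([ 2.13312212, -2.15413202,  0.19840385]), 'tvec': array([0.27640713, 0.48300739, 0.95167011])}
```

View pics/scene0.png

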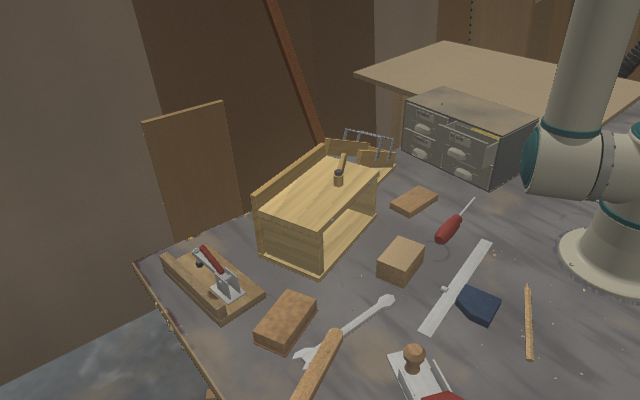

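View pics/top0.png

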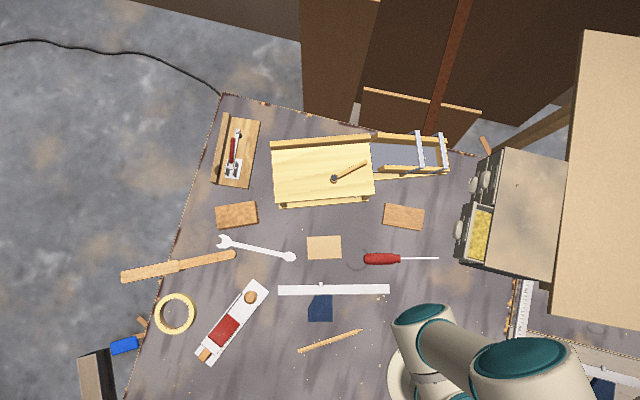

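The scene view shows the unit at about (320,200), the short blank at (400,260), the long blank at (414,200), the cork block at (285,320) and the spanner at (345,330). In the top view these are at: short (324,248), long (404,216), cork (236,215), spanner (257,248). The fence is on the upper side and the slope runs to the right.

```bash
cat > h.py <<'E'
import cv2,numpy as np
from bench import manip
def cam(n):
    c=manip.get_calibration(n); f=200/np.tan(np.radians(c["vertical_fov"]/2))
    K=np.array([[f,0,c["cx"]],[0,f,c["cy"]],[0,0,1.]]); return K,np.array(c["rvec"],float),np.array(c["tvec"],float)
def ray(n,uv,z):
    K,r,t=cam(n); R=cv2.Rodrigues(r)[0]; C=-R.T@t
    uv=np.atleast_2d(uv).astype(float); d=np.c_[uv,np.ones(len(uv))]@np.linalg.inv(K).T@R
    return C+d*((z-C[2])/d[:,2])[:,None]
def proj(n,P):
    K,r,t=cam(n); return cv2.projectPoints(np.atleast_2d(P).astype(float),r,t,K,None)[0][:,0]
def save(n,name,box,s):
    im=manip.get_image(n); cv2.imwrite(f"pics/{name}_full.png",im[:,:,::-1]); u0,v0,u1,v1=box
    cv2.imwrite(f"pics/{name}.png",cv2.resize(im[v0:v1,u0:u1,::-1],None,fx=s,fy=s,interpolation=cv2.INTER_CUBIC))
E
python3 - <<'E'
import cv2
a=cv2.imread("pics/top0.png"); cv2.imwrite("pics/top_c.png",cv2.resize(a[120:275,205:460],None,fx=3,fy=3,interpolation=cv2.INTER_CUBIC))
a=cv2.imread("pics/scene0.png"); cv2.imwrite("pics/scene_c.png",cv2.resize(a[115:315,240:450],None,fx=3,fy=3,interpolation=cv2.INTER_CUBIC))
E
```

```text
(no output)
```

View pics/top_c.png

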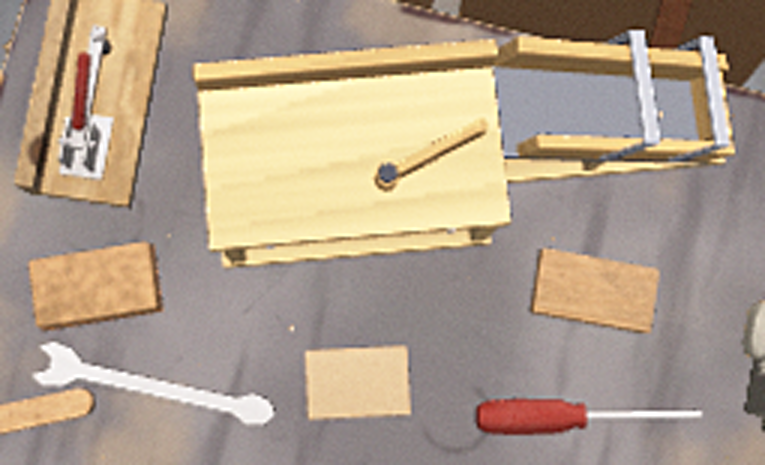

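View pics/scene_c.png

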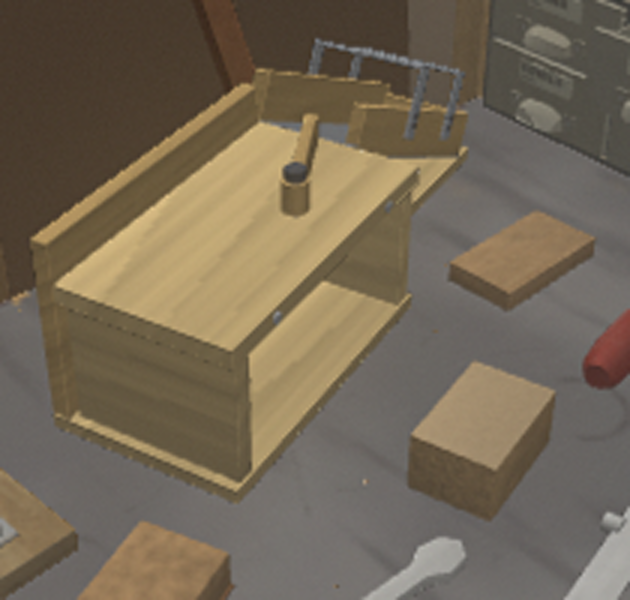

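Run:
```python
from h import *
a=cv2.imread("pics/top0.png")
c=lambda u,v:(205+(u)/3,120+(v)/3)
def P(name,uv,z): print(name,np.round(ray("top",uv,z)*1000,1).tolist())
# refined by eye
P("deck near L/R",[c(210,250),c(510,222)],.125)
P("fence top outer L/R",[c(194,66),c(495,42)],.155)
P("fence top inner L/R",[c(197,84),c(497,67)],.155)
P("nose tip",[c(481,126)],.152); P("pivot",[c(387,173)],.161)
hsv=cv2.cvtColor(a,cv2.COLOR_BGR2HSV)
for n,(u,v),z in(("short",(324,248),.045),("long",(404,216),.018),("cork",(236,215),.03)):
    x0,y0=u-32,v-24
    roi=hsv[y0:y0+48,x0:x0+64]
    m=((roi[...,1]>70)&(roi[...,2]>90)).astype(np.uint8)
    m=cv2.morphologyEx(m,cv2.MORPH_OPEN,np.ones((3,3)))
    k,l,st,ce=cv2.connectedComponentsWithStats(m); i=l[24,32]; print(n,st[i])
    cs=cv2.findContours((l==i).astype(np.uint8),0,1)[0][0]
    r=cv2.minAreaRect(cs); b=cv2.boxPoints(r)+[x0,y0]
    W=ray("top",b,z); print(np.round(W*1000,1).tolist(),"cen",np.round(W.mean(0)*1000,1),[round(np.linalg.norm(W[j]-W[j-1])*1000) for j in range(4)])
    e=[W[j]-W[j-1] for j in range(4)]; L=max(e,key=np.linalg.norm); print("ang",np.degrees(np.arctan2(L[1],L[0])))
```

```text
deck near L/R [[448.1, 387.6, 125.0], [469.3, 139.9, 125.0]]
fence top outer L/R [[595.4, 398.8, 155.0], [614.6, 152.0, 155.0]]
fence top inner L/R [[580.2, 396.2, 155.0], [593.2, 151.1, 155.0]]
nose tip [[544.3, 165.3, 152.0]]
pivot [[503.9, 243.2, 161.0]]
short [ 15  11  35  25 776]
[[370.1, 313.2, 45.0], [373.7, 222.8, 45.0], [313.8, 221.0, 45.0], [310.4, 310.5, 45.0]] cen [342.  266.9  45. ] [60, 90, 60, 90]
ang -87.74859038208528
long [ 10  11  43  28 897]
[[404.4, 108.6, 18.0], [464.4, 95.3, 18.0], [442.9, -15.9, 18.0], [383.2, -1.6, 18.0]] cen [423.7  46.6  18. ] [112, 61, 113, 61]
ang -100.92874940888049
cork [  11   10   44   29 1017]
[[453.9, 565.3, 30.0], [472.3, 450.8, 30.0], [407.6, 439.0, 30.0], [389.7, 552.4, 30.0]] cen [430.9 501.9  30. ] [65, 116, 66, 115]
ang -80.8521840252522
```

```bash
cat >> h.py <<'E'
from scipy.spatial.transform import Rotation as Ro
O=np.array([.602,.151]); YAW=np.radians(4.7)
def U(x,y,h):  # unit frame mm (h above deck) -> world m
    c,s=np.cos(YAW),np.sin(YAW); return np.array([O[0]+(c*x-s*y)/1e3,O[1]+(s*x+c*y)/1e3,.125+h/1e3])
def toU(p):
    c,s=np.cos(YAW),np.sin(YAW); d=(np.array(p[:2])-O)*1e3; return np.array([c*d[0]+s*d[1],-s*d[0]+c*d[1],p[2]*1e3-125])
def go(*targets):  # (world pos, yaw deg of tool x); all relative to now
    s=manip.state(); R=Ro.from_quat(s["ee_rot"])
    print("t",round(s["t"],2),"F",np.round(s["wrist_force"],1),"open",round(s["opening"]*1e3,1),"pos",np.round(s["eef_pos"]*np.array(1e3),1),"unit",np.round(toU(s["eef_pos"]),1))
    for p,yaw in targets:
        y=np.radians(yaw); c,sn=np.cos(y),np.sin(y)
        Rt=Ro.from_matrix(np.array([[c,sn,0],[sn,-c,0],[0,0,-1.]]))
        print("shift",np.round(R.inv().apply(np.array(p)-s["eef_pos"])*1e3,1),"rot",np.round((R.inv()*Rt).as_rotvec(degrees=True),2))
E
python3 - <<'E'
from h import *
go(([.40,-.22,.25],-40),([.44,0,.25],-10),([.342,.267,.2],2.25))
E
```

```text
t 0.1 F [ 0.5 -0.2 -0.1] open 85.4 pos [ 207.1 -482.1  230.5] unit [-445.4 -598.6  105.5]
shift [-164.7 -280.6  -19.2] rot [-2.000e-02  8.000e-02 -2.675e+01]
shift [-351.1 -404.2  -18.9] rot [-4.000e-02  7.000e-02 -5.675e+01]
shift [-635.  -419.6   31.5] rot [-5.0e-02  7.0e-02 -6.9e+01]
```

Emit:
arm_command(
  steps=[
    {"x":-25,"y":-43,"z":-10,"rz":-8},
    {"x":-50,"y":-86,"z":-19,"rz":-16},
    {"x":-75,"y":-129,"z":-19,"rz":-24},
    {"x":-100,"y":-172,"z":-19,"rz":-32},
    {"x":-130,"y":-212,"z":-19,"rz":-40},
  ],
)

```text
invalid input
```

Run:
```python
from h import *
go(([.44,-.05,.25],-10),([.44,.05,.25],2.25),([.342,.267,.2],2.25))
```

```text
t 0.1 F [ 0.5 -0.2 -0.1] open 85.4 pos [ 207.1 -482.1  230.5] unit [-445.4 -598.6  105.5]
shift [-305.2 -384.5  -19. ] rot [-4.000e-02  7.000e-02 -5.675e+01]
shift [-397.  -424.   -18.9] rot [-5.0e-02  7.0e-02 -6.9e+01]
shift [-635.  -419.6   31.5] rot [-5.0e-02  7.0e-02 -6.9e+01]
```

Emit:
arm_command(
  steps=[
    {"grip":85,"x":-25,"y":-43,"z":-10,"rx":0,"ry":0,"rz":-8},
    {"grip":85,"x":-50,"y":-86,"z":-19,"rx":0,"ry":0,"rz":-16},
    {"grip":85,"x":-75,"y":-129,"z":-19,"rx":0,"ry":0,"rz":-24},
    {"grip":85,"x":-100,"y":-172,"z":-19,"rx":0,"ry":0,"rz":-32},
    {"grip":85,"x":-130,"y":-212,"z":-19,"rx":0,"ry":0,"rz":-40},
  ],
)

```text
t: 0.6
eef_pos: [0.3511, -0.2779, 0.2494]
ee_rot: [0.974, -0.229, -0.001, -0.001]
wrist_force: [1.2, -0.3, -0.1]
opening: 0.0849
```

Run:
```python
from h import *
go(([.44,-.05,.25],-10),([.44,.05,.25],2.25),([.342,.267,.2],2.25))
```

```text
t 0.6 F [ 1.2 -0.3 -0.1] open 84.9 pos [ 351.1 -277.9  249.4] unit [-285.2 -406.9  124.4]
shift [ -21.8 -243.6   -0.3] rot [ -0.08   0.07 -16.43]
shift [-6.630e+01 -3.332e+02 -1.000e-01] rot [ -0.09   0.06 -28.68]
shift [-250.6 -483.8   50.3] rot [ -0.09   0.06 -28.68]
```

Emit:
arm_command(
  steps=[
    {"grip":85,"x":-4,"y":-48,"z":0,"rx":0,"ry":0,"rz":-5},
    {"grip":85,"x":-9,"y":-96,"z":0,"rx":0,"ry":0,"rz":-10},
    {"grip":85,"x":-15,"y":-144,"z":0,"rx":0,"ry":0,"rz":-15},
    {"grip":85,"x":-22,"y":-193,"z":0,"rx":0,"ry":0,"rz":-20},
    {"grip":85,"x":-32,"y":-242,"z":0,"rx":0,"ry":0,"rz":-25},
  ],
)

```text
t: 1.1
eef_pos: [0.4303, -0.045, 0.2494]
ee_rot: [1.0, -0.011, -0.0, -0.001]
wrist_force: [1.3, -0.4, 0.1]
opening: 0.0853
```

Run:
```python
from h import *
go(([.44,.05,.25],2.25),([.342,.267,.15],2.25))
```

```text
t 1.1 F [ 1.3 -0.4  0.1] open 85.3 pos [430.3 -45.  249.4] unit [-187.2 -181.2  124.4]
shift [  7.7 -95.1  -0.4] rot [-0.1   0.05 -3.49]
shift [ -94.9 -309.8  100. ] rot [-0.1   0.05 -3.49]
```

Emit:
arm_command(
  steps=[
    {"grip":85,"x":0,"y":-49,"z":0,"rx":0,"ry":0,"rz":-3.5},
    {"grip":85,"x":-5,"y":-98,"z":0,"rx":0,"ry":0,"rz":-3.5},
    {"grip":85,"x":-20,"y":-145,"z":10,"rx":0,"ry":0,"rz":-3.5},
    {"grip":85,"x":-40,"y":-189,"z":20,"rx":0,"ry":0,"rz":-3.5},
    {"grip":85,"x":-60,"y":-233,"z":30,"rx":0,"ry":0,"rz":-3.5},
  ],
)

```text
t: 1.6
eef_pos: [0.3741, 0.191, 0.2192]
ee_rot: [1.0, 0.02, -0.001, -0.001]
wrist_force: [0.8, -0.0, -1.0]
opening: 0.0847
```

Run:
```python
from h import *
go(([.342,.267,.12],2.25),([.342,.267,.012],2.25))
```

```text
t 1.6 F [ 0.8 -0.  -1. ] open 84.7 pos [374.1 191.  219.2] unit [-223.9   58.5   94.2]
shift [-29.  -77.   99.4] rot [-0.09  0.07  0.01]
shift [-28.8 -76.9 207.4] rot [-0.09  0.07  0.01]
```

Emit:
arm_command(
  steps=[
    {"grip":85,"x":-15,"y":-38,"z":20,"rx":0,"ry":0,"rz":0},
    {"grip":85,"x":-29,"y":-77,"z":40,"rx":0,"ry":0,"rz":0},
    {"grip":85,"x":-29,"y":-77,"z":80,"rx":0,"ry":0,"rz":0},
    {"grip":85,"x":-29,"y":-77,"z":110,"rx":0,"ry":0,"rz":0},
    {"grip":85,"x":-29,"y":-77,"z":120,"rx":0,"ry":0,"rz":0},
  ],
)

```text
t: 2.1
eef_pos: [0.3399, 0.2661, 0.0958]
ee_rot: [1.0, 0.02, -0.003, 0.001]
wrist_force: [-0.1, -0.2, 0.4]
opening: 0.085
```

Run:
```python
from h import *
go(([.342,.267,.012],2.25))
save("scene","s1",(320,180,500,330),4);save("top","t1",(260,150,420,300),4)
```

```text
t 2.1 F [-0.1 -0.2  0.4] open 85.0 pos [339.9 266.1  95.8] unit [-251.8  136.2  -29.2]
shift [ 2.7 -0.9 83.8] rot [0.1  0.38 0.07]
```

View pics/s1.png

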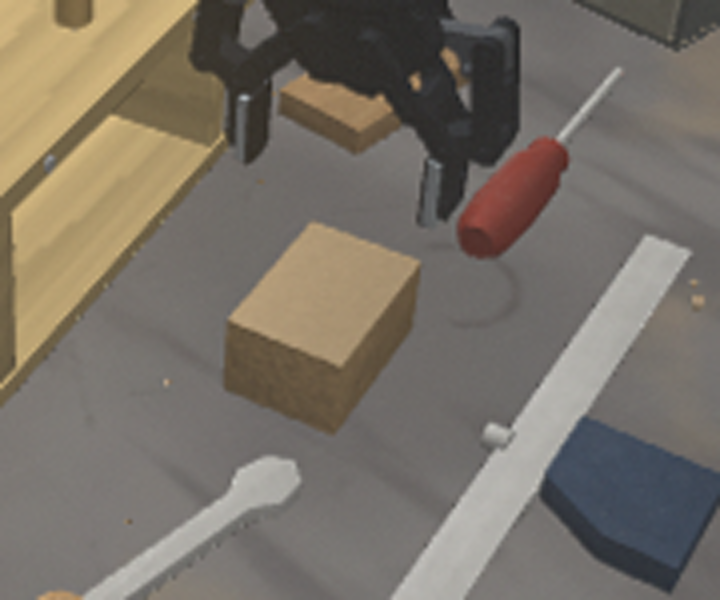

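View pics/t1.png

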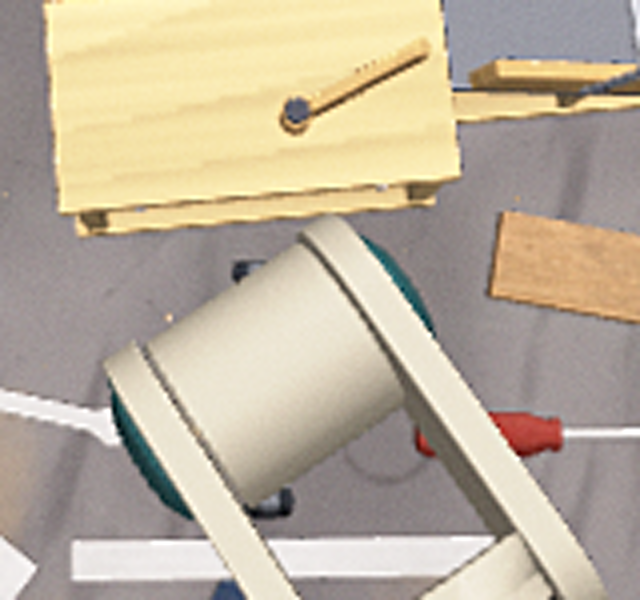

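The pads straddle the block squarely: in the scene crop they sit at about (245,130) and (433,190), with the block top centred at about (325,295). Descending.

Emit:
arm_command(
  steps=[
    {"grip":85,"x":2,"y":-1,"z":25,"rx":0,"ry":0.4,"rz":0},
    {"grip":85,"x":2.5,"y":-1,"z":50,"rx":0,"ry":0.4,"rz":0},
    {"grip":85,"x":2.5,"y":-1,"z":75,"rx":0,"ry":0.4,"rz":0},
    {"grip":85,"x":2.5,"y":-1,"z":83,"rx":0,"ry":0.4,"rz":0},
    {"grip":85,"x":2.5,"y":-1,"z":83,"rx":0,"ry":0.4,"rz":0},
  ],
)

```text
t: 2.7
eef_pos: [0.3438, 0.2675, 0.0158]
ee_rot: [1.0, 0.019, 0.002, -0.0]
wrist_force: [-1.0, -0.5, 0.1]
opening: 0.0849
```

Emit:
arm_command(
  steps=[
    {"grip":40,"x":0,"y":0,"z":0,"rx":0,"ry":0,"rz":0},
    {"grip":40,"x":0,"y":0,"z":0,"rx":0,"ry":0,"rz":0},
    {"grip":40,"x":0,"y":0,"z":0,"rx":0,"ry":0,"rz":0},
    {"grip":40,"x":0,"y":0,"z":0,"rx":0,"ry":0,"rz":0},
    {"grip":40,"x":0,"y":0,"z":0,"rx":0,"ry":0,"rz":0},
  ],
)

```text
t: 3.2
eef_pos: [0.3452, 0.2684, 0.018]
ee_rot: [1.0, 0.019, 0.003, -0.001]
wrist_force: [0.3, -0.1, 7.7]
opening: 0.0591
```

Run:
```python
from h import *
go(([.342,.267,.2],4.7),(U(-73,170,80),4.7),(U(-73,170,14),4.7))
```

```text
t 3.2 F [ 0.3 -0.1  7.7] open 59.1 pos [345.2 268.4  18. ] unit [-246.4  138.  -107. ]
shift [  -2.     0.9 -182. ] rot [-0.11 -0.38 -2.49]
shift [ 173.   -39.9 -185.8] rot [-0.11 -0.38 -2.49]
shift [ 172.6  -39.7 -119.8] rot [-0.11 -0.38 -2.49]
```

Emit:
arm_command(
  steps=[
    {"grip":40,"x":0,"y":0,"z":-10,"rx":0,"ry":0,"rz":0},
    {"grip":40,"x":-1,"y":0,"z":-40,"rx":0,"ry":-0.4,"rz":0},
    {"grip":40,"x":-2,"y":0,"z":-85,"rx":0,"ry":-0.4,"rz":-2.5},
    {"grip":40,"x":-2,"y":0,"z":-135,"rx":0,"ry":-0.4,"rz":-2.5},
    {"grip":40,"x":-2,"y":0,"z":-185,"rx":0,"ry":-0.4,"rz":-2.5},
  ],
)

```text
t: 3.7
eef_pos: [0.3415, 0.2675, 0.206]
ee_rot: [0.999, 0.041, 0.0, -0.001]
wrist_force: [1.7, 0.8, -0.2]
opening: 0.0589
```

Run:
```python
from h import *
go((U(-73,170,80),4.7),(U(-73,170,20),4.7))
save("scene","s2",(240,80,480,280),3)
```

```text
t 3.7 F [ 1.7  0.8 -0.2] open 58.9 pos [341.5 267.5 206. ] unit [-250.1  137.5   81. ]
shift [177.1 -32.5   1.1] rot [-0.13 -0.02  0.02]
shift [177.1 -32.3  61.1] rot [-0.13 -0.02  0.02]
```

View pics/s2.png

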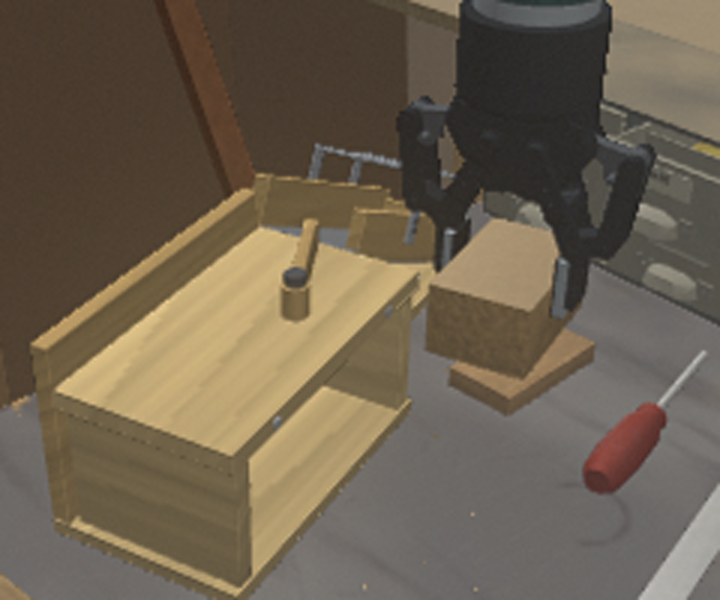

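The block is held level between the pads at about (500,290) in the crop. Carrying it over the deck.

Emit:
arm_command(
  steps=[
    {"grip":40,"x":40,"y":-8,"z":0,"rx":0,"ry":0,"rz":0},
    {"grip":40,"x":85,"y":-16,"z":0,"rx":0,"ry":0,"rz":0},
    {"grip":40,"x":130,"y":-24,"z":0,"rx":0,"ry":0,"rz":0},
    {"grip":40,"x":165,"y":-32,"z":10,"rx":0,"ry":0,"rz":0},
    {"grip":40,"x":177,"y":-32,"z":30,"rx":0,"ry":0,"rz":0},
  ],
)

```text
t: 4.25
eef_pos: [0.5211, 0.3167, 0.1892]
ee_rot: [0.999, 0.041, 0.008, -0.006]
wrist_force: [-0.0, 0.6, -1.5]
opening: 0.0589
```

Run:
```python
from h import *
go((U(-73,170,22),4.7))
save("scene","s3",(240,80,480,280),3)
```

```text
t 4.25 F [-0.   0.6 -1.5] open 58.9 pos [521.1 316.7 189.2] unit [-67.  171.7  64.2]
shift [-6.7  2.2 42.1] rot [-0.6  -0.94 -0.03]
```

View pics/s3.png

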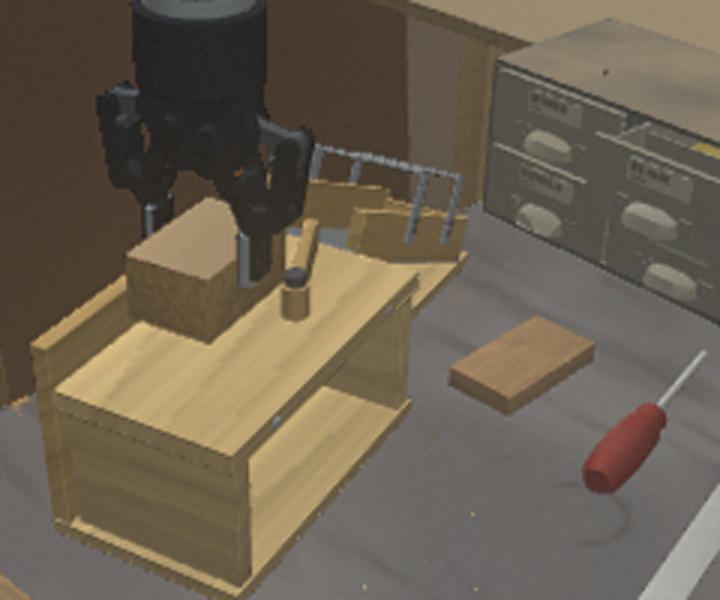

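Emit:
arm_command(
  steps=[
    {"grip":40,"x":-6,"y":-4,"z":10,"rx":-0.6,"ry":-0.9,"rz":0},
    {"grip":40,"x":-6,"y":-6,"z":25,"rx":-0.6,"ry":-0.9,"rz":0},
    {"grip":40,"x":-6,"y":-6,"z":38,"rx":-0.6,"ry":-0.9,"rz":0},
    {"grip":40,"x":-6,"y":-6,"z":40,"rx":-0.6,"ry":-0.9,"rz":0},
    {"grip":40,"x":-6,"y":-6,"z":40,"rx":-0.6,"ry":-0.9,"rz":0},
  ],
)

```text
t: 4.8
eef_pos: [0.5132, 0.3213, 0.1437]
ee_rot: [0.999, 0.041, -0.003, 0.002]
wrist_force: [-0.4, -0.6, -1.0]
opening: 0.0586
```

Run:
```python
from h import *
go((U(-73,178,18),4.7))
```

```text
t 4.8 F [-0.4 -0.6 -1. ] open 58.6 pos [513.2 321.3 143.7] unit [-74.5 177.   18.7]
shift [ 1.5 -1.   0.7] rot [ 0.19  0.36 -0.02]
```

Emit:
arm_command(
  steps=[
    {"grip":40,"x":0,"y":0,"z":1,"rx":0.1,"ry":0.3,"rz":0},
    {"grip":40,"x":0,"y":0,"z":2,"rx":0.1,"ry":0.3,"rz":0},
  ],
)

```text
t: 5.0
eef_pos: [0.5132, 0.3213, 0.1429]
ee_rot: [0.999, 0.041, 0.0, 0.0]
wrist_force: [-3.4, -2.6, 8.7]
opening: 0.0587
```

Emit:
arm_command(
  steps=[
    {"grip":40,"x":0,"y":0,"z":1,"rx":0,"ry":0,"rz":0},
    {"grip":40,"x":0,"y":0,"z":2,"rx":0,"ry":0,"rz":0},
  ],
)

```text
t: 5.2
eef_pos: [0.5132, 0.3214, 0.1429]
ee_rot: [0.999, 0.041, 0.001, 0.0]
wrist_force: [-5.7, -3.8, 14.3]
opening: 0.059
```

Emit:
arm_command(
  steps=[
    {"grip":85,"x":0,"y":0,"z":-1,"rx":0,"ry":0,"rz":0},
    {"grip":85,"x":0,"y":0,"z":-1,"rx":0,"ry":0,"rz":0},
    {"grip":85,"x":0,"y":0,"z":-1,"rx":0,"ry":0,"rz":0},
    {"grip":85,"x":0,"y":0,"z":-1,"rx":0,"ry":0,"rz":0},
    {"grip":85,"x":0,"y":0,"z":-10,"rx":0,"ry":0,"rz":0},
  ],
)

```text
t: 5.7
eef_pos: [0.5125, 0.321, 0.1514]
ee_rot: [0.999, 0.041, -0.001, 0.001]
wrist_force: [-0.6, -0.2, -0.0]
opening: 0.0854
```

Emit:
arm_command(
  steps=[
    {"grip":85,"x":0,"y":0,"z":-20,"rx":0,"ry":0,"rz":0},
    {"grip":85,"x":0,"y":0,"z":-50,"rx":0,"ry":0,"rz":0},
    {"grip":60,"x":-20,"y":0,"z":-65,"rx":0,"ry":0,"rz":0},
    {"grip":20,"x":-60,"y":0,"z":-65,"rx":0,"ry":0,"rz":0},
    {"grip":0,"x":-68,"y":0,"z":-65,"rx":0,"ry":0,"rz":0},
  ],
)

```text
t: 6.2
eef_pos: [0.4425, 0.3156, 0.2175]
ee_rot: [0.999, 0.041, -0.001, 0.001]
wrist_force: [0.3, -0.3, -0.4]
opening: 0.0435
```

Run:
```python
from h import *
go((U(-140,180,10),4.7))
save("scene","s4",(240,80,480,280),3);save("top","t4",(260,120,420,240),4)
```

```text
t 6.2 F [ 0.3 -0.3 -0.4] open 43.5 pos [442.5 315.6 217.5] unit [-145.5  177.1   92.5]
shift [ 5.6 -3.  82.5] rot [0.07 0.09 0.05]
```

View pics/s4.png

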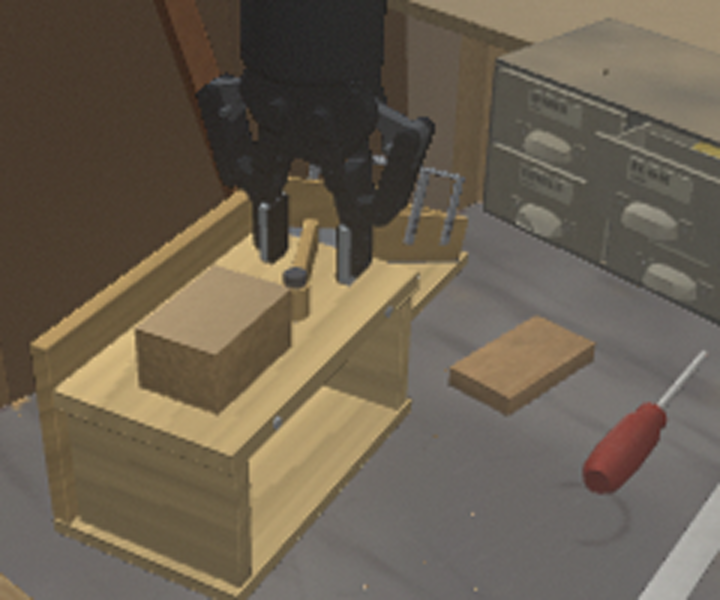

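View pics/t4.png

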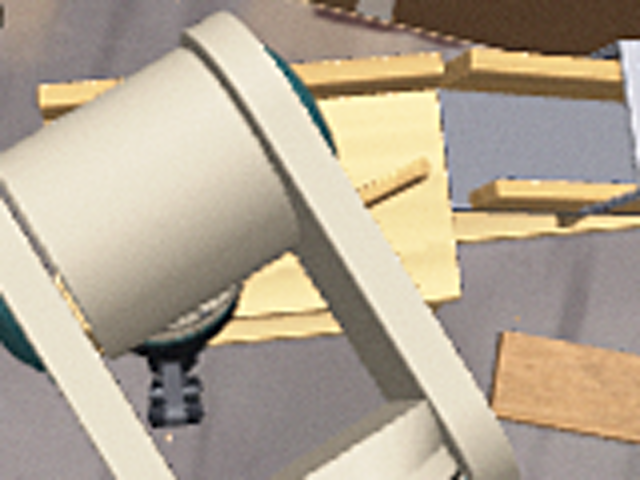

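The short blank stands flat on the deck (scene crop centre about (215,340)), clear of the pivot. Closing the fingers to use them as a pusher.

Emit:
arm_command(
  steps=[
    {"grip":0,"x":6,"y":0,"z":20,"rx":0,"ry":0,"rz":0},
    {"grip":0,"x":6,"y":0,"z":40,"rx":0,"ry":0,"rz":0},
    {"grip":0,"x":6,"y":0,"z":60,"rx":0,"ry":0,"rz":0},
    {"grip":0,"x":6,"y":0,"z":78,"rx":0,"ry":0,"rz":0},
    {"grip":0,"x":6,"y":0,"z":80,"rx":0,"ry":0,"rz":0},
  ],
)

```text
t: 6.8
eef_pos: [0.45, 0.3154, 0.1348]
ee_rot: [0.999, 0.041, -0.002, 0.002]
wrist_force: [0.6, -0.1, 0.6]
opening: 0.0005
```

Emit:
arm_command(
  steps=[
    {"grip":0,"x":4,"y":0,"z":0,"rx":0,"ry":0,"rz":0},
    {"grip":0,"x":8,"y":0,"z":0,"rx":0,"ry":0,"rz":0},
    {"grip":0,"x":12,"y":0,"z":0,"rx":0,"ry":0,"rz":0},
    {"grip":0,"x":16,"y":0,"z":0,"rx":0,"ry":0,"rz":0},
  ],
)

```text
t: 7.2
eef_pos: [0.4668, 0.317, 0.1356]
ee_rot: [0.999, 0.041, -0.001, 0.001]
wrist_force: [0.9, -0.9, 0.3]
opening: -0.0
```

Run:
```python
from h import *
go((U(-90,177,12),4.7),(U(-74.5,177,12),4.7))
save("scene","s5",(240,80,480,280),3)
```

```text
t 7.2 F [ 0.9 -0.9  0.3] open -0.0 pos [466.8 317.  135.6] unit [-121.1  176.5   10.6]
shift [31.1 -0.5 -1.5] rot [ 0.16  0.18 -0.  ]
shift [46.6 -0.5 -1.5] rot [ 0.16  0.18 -0.  ]
```

View pics/s5.png

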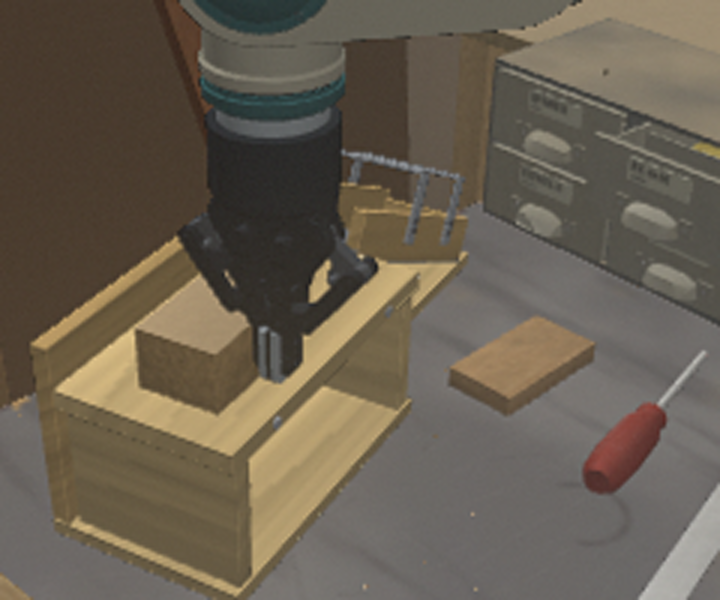

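Emit:
arm_command(
  steps=[
    {"grip":0,"x":0,"y":0,"z":-10,"rx":0,"ry":0,"rz":0},
    {"grip":0,"x":6,"y":-0.5,"z":-10,"rx":0,"ry":0,"rz":0},
    {"grip":0,"x":12,"y":-0.5,"z":-10,"rx":0,"ry":0,"rz":0},
    {"grip":0,"x":18,"y":-0.5,"z":-10,"rx":0,"ry":0,"rz":0},
    {"grip":0,"x":24,"y":-0.5,"z":-10,"rx":0,"ry":0,"rz":0},
  ],
)

```text
t: 7.75
eef_pos: [0.4914, 0.3194, 0.1452]
ee_rot: [0.999, 0.041, -0.002, 0.002]
wrist_force: [-1.6, 1.2, 1.0]
opening: 0.0002
```

Emit:
arm_command(
  steps=[
    {"grip":0,"x":3,"y":0,"z":0,"rx":0,"ry":0,"rz":0},
    {"grip":0,"x":6,"y":0,"z":0,"rx":0,"ry":0,"rz":0},
    {"grip":0,"x":9,"y":0,"z":0,"rx":0,"ry":0,"rz":0},
    {"grip":0,"x":11,"y":0,"z":0,"rx":0,"ry":0,"rz":0},
    {"grip":0,"x":13,"y":0,"z":0,"rx":0,"ry":0,"rz":0},
  ],
)

```text
t: 8.25
eef_pos: [0.5045, 0.3204, 0.145]
ee_rot: [0.999, 0.041, -0.002, 0.002]
wrist_force: [-0.5, 0.4, -0.6]
opening: 0.0003
```

Run:
```python
from h import *
go((U(-74.5,177,22),4.7))
save("scene","s6",(240,80,480,280),3)
```

```text
t 8.25 F [-0.5  0.4 -0.6] open 0.3 pos [504.5 320.4 145. ] unit [-83.3 176.8  20. ]
shift [ 8.8 -0.2 -2. ] rot [ 0.18  0.21 -0.02]
```

View pics/s6.png

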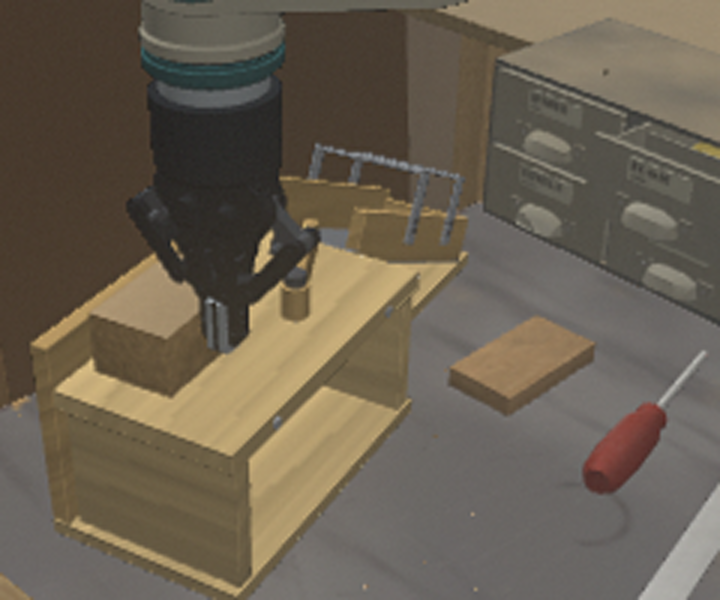

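The blank is following the pusher squarely, with a visible gap to the fence still. Small steps from here.

Emit:
arm_command(
  steps=[
    {"grip":0,"x":1.5,"y":0,"z":0,"rx":0,"ry":0,"rz":0},
    {"grip":0,"x":3,"y":0,"z":0,"rx":0,"ry":0,"rz":0},
    {"grip":0,"x":4.5,"y":0,"z":0,"rx":0,"ry":0,"rz":0},
  ],
)

```text
t: 8.6
eef_pos: [0.5093, 0.3208, 0.145]
ee_rot: [0.999, 0.041, -0.002, 0.002]
wrist_force: [-1.0, 0.5, 0.0]
opening: -0.0
```

Emit:
arm_command(
  steps=[
    {"grip":0,"x":1,"y":0,"z":0,"rx":0,"ry":0,"rz":0},
    {"grip":0,"x":2,"y":0,"z":0,"rx":0,"ry":0,"rz":0},
  ],
)

```text
t: 8.8
eef_pos: [0.5114, 0.3209, 0.145]
ee_rot: [0.999, 0.041, -0.002, 0.002]
wrist_force: [-0.5, 0.6, 0.1]
opening: 0.0002
```

Emit:
arm_command(
  steps=[
    {"grip":0,"x":1,"y":0,"z":0,"rx":0,"ry":0,"rz":0},
    {"grip":0,"x":1,"y":0,"z":0,"rx":0,"ry":0,"rz":0},
  ],
)

```text
t: 9.0
eef_pos: [0.5125, 0.321, 0.145]
ee_rot: [0.999, 0.041, -0.001, 0.002]
wrist_force: [-0.3, 0.2, 0.6]
opening: -0.0002
```

Emit:
arm_command(
  steps=[
    {"grip":0,"x":1,"y":0,"z":0,"rx":0,"ry":0,"rz":0},
    {"grip":0,"x":1,"y":0,"z":0,"rx":0,"ry":0,"rz":0},
  ],
)

```text
t: 9.2
eef_pos: [0.5136, 0.3211, 0.145]
ee_rot: [0.999, 0.041, -0.001, 0.002]
wrist_force: [-1.0, -0.3, 0.9]
opening: -0.0001
```

Emit:
arm_command(
  steps=[
    {"grip":0,"x":1,"y":0,"z":0,"rx":0,"ry":0,"rz":0},
    {"grip":0,"x":1,"y":0,"z":0,"rx":0,"ry":0,"rz":0},
  ],
)

```text
t: 9.4
eef_pos: [0.5147, 0.3212, 0.145]
ee_rot: [0.999, 0.041, -0.001, 0.002]
wrist_force: [-1.0, -0.4, 1.1]
opening: 0.0
```

Emit:
arm_command(
  steps=[
    {"grip":0,"x":1,"y":0,"z":0,"rx":0,"ry":0,"rz":0},
    {"grip":0,"x":1,"y":0,"z":0,"rx":0,"ry":0,"rz":0},
  ],
)

```text
t: 9.6
eef_pos: [0.5157, 0.3212, 0.145]
ee_rot: [0.999, 0.041, -0.002, 0.002]
wrist_force: [-1.7, -0.9, 0.5]
opening: 0.0
```

Run:
```python
from h import *
go((U(-74.5,177,22),4.7))
save("scene","s7",(240,80,480,280),3)
```

```text
t 9.6 F [-1.7 -0.9  0.5] open 0.0 pos [515.7 321.2 145. ] unit [-72.  176.7  20. ]
shift [-2.5 -0.3 -2. ] rot [ 0.18  0.18 -0.03]
```

View pics/s7.png

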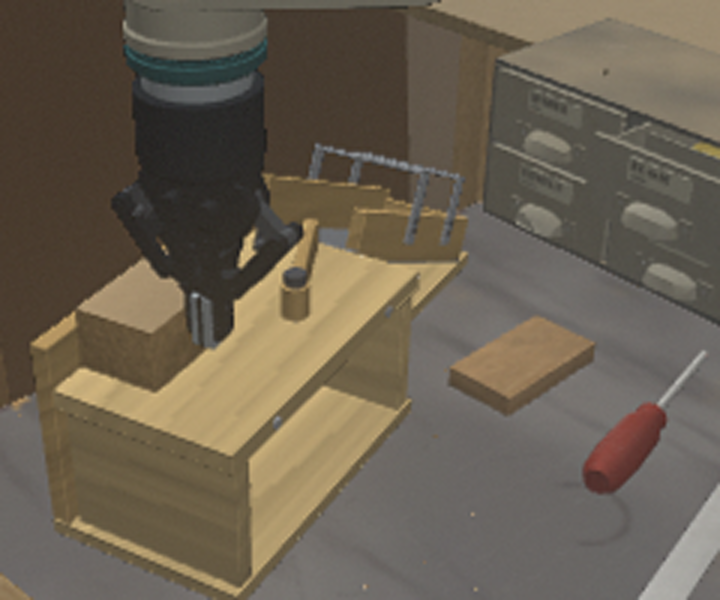

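Emit:
arm_command(
  steps=[
    {"grip":0,"x":1,"y":0,"z":0,"rx":0,"ry":0,"rz":0},
    {"grip":0,"x":1,"y":0,"z":0,"rx":0,"ry":0,"rz":0},
  ],
)

```text
t: 9.85
eef_pos: [0.5158, 0.3212, 0.145]
ee_rot: [0.999, 0.041, -0.003, 0.002]
wrist_force: [-6.6, -1.5, 2.6]
opening: -0.0002
```

Emit:
arm_command(
  steps=[
    {"grip":0,"x":1,"y":0,"z":0,"rx":0,"ry":0,"rz":0},
    {"grip":0,"x":1,"y":0,"z":0,"rx":0,"ry":0,"rz":0},
  ],
)

```text
t: 10.05
eef_pos: [0.5158, 0.3212, 0.1451]
ee_rot: [0.999, 0.041, -0.004, 0.002]
wrist_force: [-7.2, -2.5, 3.4]
opening: 0.0001
```

Emit:
arm_command(
  steps=[
    {"grip":0,"x":1,"y":0,"z":0,"rx":0,"ry":0,"rz":0},
    {"grip":0,"x":1,"y":0,"z":0,"rx":0,"ry":0,"rz":0},
  ],
)

```text
t: 10.25
eef_pos: [0.5157, 0.3212, 0.1451]
ee_rot: [0.999, 0.041, -0.006, 0.003]
wrist_force: [-7.6, -2.6, 3.2]
opening: -0.0
```

Contact: 7 N reading and the blank no longer moves. Backing off and going behind the tail.

Run:
```python
from h import *
go((U(-90,180,22),4.7),(U(-85,210,70),4.7),(U(-29,252,70),4.7),(U(-29,252,12),4.7))
```

```text
t 10.25 F [-7.6 -2.6  3.2] open -0.0 pos [515.7 321.2 145.1] unit [-72.1 176.7  20.1]
shift [-18.   -3.4  -1.7] rot [0.28 0.65 0.04]
shift [-13.5 -33.1 -49.9] rot [0.28 0.65 0.04]
shift [ 42.5 -75.1 -50.8] rot [0.28 0.65 0.04]
shift [ 43.2 -75.4   7.2] rot [0.28 0.65 0.04]
```

Emit:
arm_command(
  steps=[
    {"grip":0,"x":-8,"y":0,"z":0,"rx":0.3,"ry":0.6,"rz":0},
    {"grip":0,"x":-15,"y":0,"z":-25,"rx":0.3,"ry":0.6,"rz":0},
    {"grip":0,"x":-15,"y":-30,"z":-55,"rx":0.3,"ry":0.6,"rz":0},
    {"grip":0,"x":10,"y":-60,"z":-55,"rx":0.3,"ry":0.6,"rz":0},
    {"grip":0,"x":42,"y":-78,"z":-55,"rx":0.3,"ry":0.6,"rz":0},
  ],
)

```text
t: 10.75
eef_pos: [0.5519, 0.4053, 0.2018]
ee_rot: [0.999, 0.042, 0.001, -0.002]
wrist_force: [0.8, 0.2, 0.1]
opening: 0.0003
```

Run:
```python
from h import *
go((U(-29,252,12),4.7))
save("scene","s8",(240,80,480,280),3)
```

```text
t 10.75 F [0.8 0.2 0.1] open 0.3 pos [551.9 405.3 201.8] unit [-29.1 257.5  76.8]
shift [-0.1  5.7 64.7] rot [-0.17 -0.17  0.17]
```

View pics/s8.png

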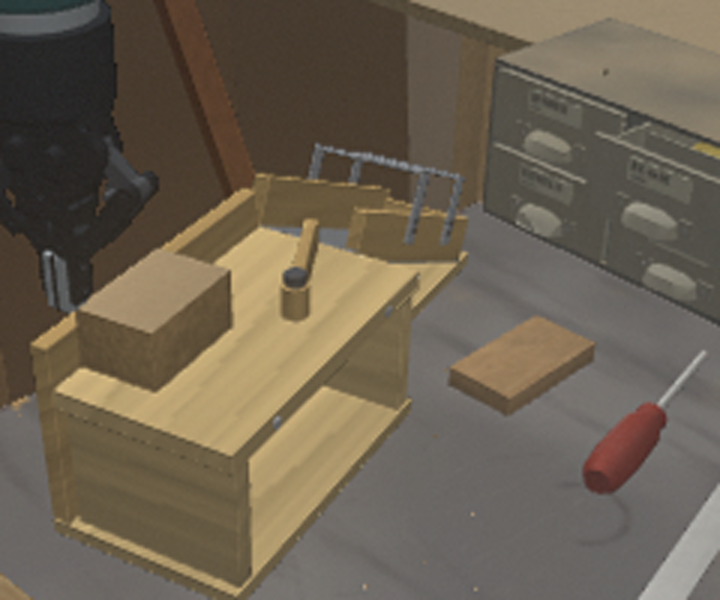

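The blank lies flush along the fence (crop (80–230, 250–390)). Lowering behind its tail, then pushing.

Emit:
arm_command(
  steps=[
    {"grip":0,"x":0,"y":0,"z":25,"rx":0,"ry":0,"rz":0},
    {"grip":0,"x":0,"y":2,"z":50,"rx":0,"ry":0,"rz":0},
    {"grip":0,"x":0,"y":3,"z":63,"rx":0,"ry":0,"rz":0},
    {"grip":0,"x":0,"y":4,"z":65,"rx":0,"ry":0,"rz":0},
    {"grip":0,"x":0,"y":8,"z":65,"rx":0,"ry":0,"rz":0},
  ],
)

```text
t: 11.3
eef_pos: [0.5559, 0.3982, 0.1317]
ee_rot: [0.999, 0.042, -0.0, -0.0]
wrist_force: [0.6, 0.0, 0.9]
opening: -0.0
```

Run:
```python
from h import *
go((U(-29,200,12),4.7),(U(-29,30,12),4.7))
```

```text
t 11.3 F [0.6 0.  0.9] open -0.0 pos [555.9 398.2 131.7] unit [-25.7 250.2   6.7]
shift [-3.4 50.2 -5.3] rot [-0.04  0.02  0.12]
shift [ -3.8 220.2  -5.4] rot [-0.04  0.02  0.12]
```

Emit:
arm_command(
  steps=[
    {"grip":0,"x":-3,"y":4,"z":-5,"rx":0,"ry":0,"rz":0},
    {"grip":0,"x":-3,"y":10,"z":-5,"rx":0,"ry":0,"rz":0},
    {"grip":0,"x":-3,"y":16,"z":-5,"rx":0,"ry":0,"rz":0},
    {"grip":0,"x":-3,"y":24,"z":-5,"rx":0,"ry":0,"rz":0},
    {"grip":0,"x":-3,"y":32,"z":-5,"rx":0,"ry":0,"rz":0},
  ],
)

```text
t: 11.8
eef_pos: [0.5557, 0.3657, 0.1372]
ee_rot: [0.999, 0.042, 0.0, -0.001]
wrist_force: [0.6, 1.8, 1.2]
opening: -0.0002
```

Emit:
arm_command(
  steps=[
    {"grip":0,"x":0,"y":8,"z":0,"rx":0,"ry":0,"rz":0},
    {"grip":0,"x":0,"y":16,"z":0,"rx":0,"ry":0,"rz":0},
    {"grip":0,"x":0,"y":24,"z":0,"rx":0,"ry":0,"rz":0},
    {"grip":0,"x":0,"y":32,"z":0,"rx":0,"ry":0,"rz":0},
    {"grip":0,"x":0,"y":40,"z":0,"rx":0,"ry":0,"rz":0},
  ],
)

```text
t: 12.3
eef_pos: [0.5591, 0.3252, 0.1371]
ee_rot: [0.999, 0.042, -0.0, -0.001]
wrist_force: [-0.9, 1.9, 1.5]
opening: -0.0001
```

Run:
```python
from h import *
go((U(-29,30,12),4.7))
save("scene","s9",(240,80,480,280),3)
```

```text
t 12.3 F [-0.9  1.9  1.5] open -0.1 pos [559.1 325.2 137.1] unit [-28.5 177.2  12.1]
shift [-8.000e-01  1.472e+02 -1.000e-01] rot [-0.09 -0.    0.13]
```

View pics/s9.png

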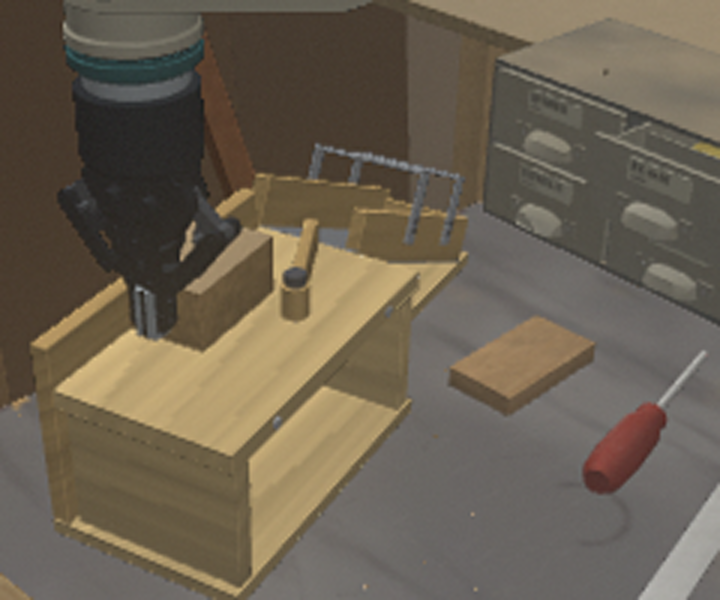

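Emit:
arm_command(
  steps=[
    {"grip":0,"x":0,"y":7,"z":0,"rx":0,"ry":0,"rz":0},
    {"grip":0,"x":0,"y":14,"z":0,"rx":0,"ry":0,"rz":0},
    {"grip":0,"x":0,"y":21,"z":0,"rx":0,"ry":0,"rz":0},
    {"grip":0,"x":0,"y":28,"z":0,"rx":0,"ry":0,"rz":0},
    {"grip":0,"x":0,"y":35,"z":0,"rx":0,"ry":0,"rz":0},
  ],
)

```text
t: 12.85
eef_pos: [0.5622, 0.2888, 0.1371]
ee_rot: [0.999, 0.042, -0.0, -0.001]
wrist_force: [-1.6, 8.0, 1.9]
opening: -0.0
```

Emit:
arm_command(
  steps=[
    {"grip":0,"x":0,"y":4,"z":0,"rx":0,"ry":0,"rz":0},
    {"grip":0,"x":0,"y":8,"z":0,"rx":0,"ry":0,"rz":0},
    {"grip":0,"x":0,"y":12,"z":0,"rx":0,"ry":0,"rz":0},
    {"grip":0,"x":0,"y":16,"z":0,"rx":0,"ry":0,"rz":0},
    {"grip":0,"x":0,"y":20,"z":0,"rx":0,"ry":0,"rz":0},
  ],
)

```text
t: 13.35
eef_pos: [0.5637, 0.2707, 0.1376]
ee_rot: [0.999, 0.043, 0.0, -0.003]
wrist_force: [-1.2, 10.4, 1.9]
opening: 0.0002
```

Run:
```python
from h import *
go((U(-29,30,12),4.7))
save("scene","s10",(240,80,480,280),3)
```

```text
t 13.35 F [-1.2 10.4  1.9] open 0.2 pos [563.7 270.7 137.6] unit [-28.4 122.4  12.6]
shift [-0.9 92.4  0.1] rot [-0.3  -0.06  0.19]
```

View pics/s10.png

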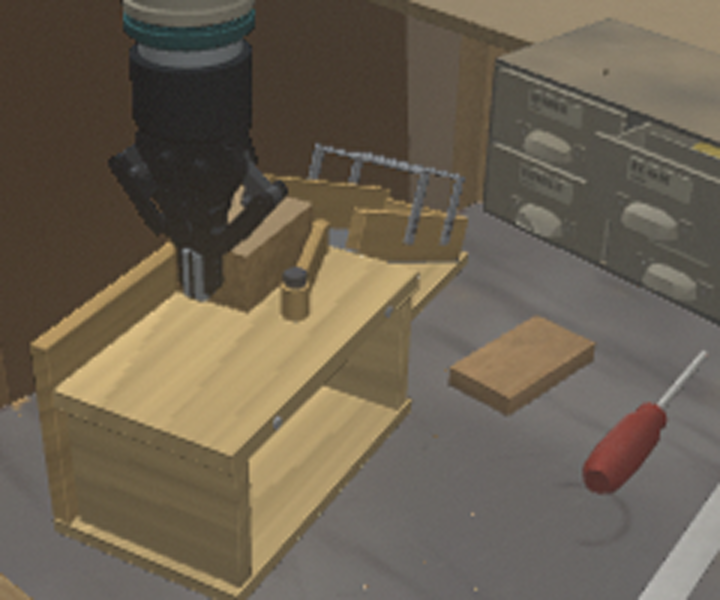

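The blank has opened the arm (10 N). Pushing on.

Emit:
arm_command(
  steps=[
    {"grip":0,"x":0,"y":6,"z":0,"rx":-0.2,"ry":0,"rz":0},
    {"grip":0,"x":0,"y":12,"z":0,"rx":-0.2,"ry":0,"rz":0},
    {"grip":0,"x":0,"y":18,"z":0,"rx":-0.2,"ry":0,"rz":0},
    {"grip":0,"x":0,"y":24,"z":0,"rx":-0.2,"ry":0,"rz":0},
    {"grip":0,"x":0,"y":30,"z":0,"rx":-0.2,"ry":0,"rz":0},
  ],
)

```text
t: 13.9
eef_pos: [0.5661, 0.2414, 0.1377]
ee_rot: [0.999, 0.043, 0.001, -0.002]
wrist_force: [-0.9, 8.4, 0.7]
opening: -0.0003
```

Emit:
arm_command(
  steps=[
    {"grip":0,"x":0,"y":6,"z":0,"rx":0,"ry":0,"rz":0},
    {"grip":0,"x":0,"y":12,"z":0,"rx":0,"ry":0,"rz":0},
    {"grip":0,"x":0,"y":18,"z":0,"rx":0,"ry":0,"rz":0},
    {"grip":0,"x":0,"y":24,"z":0,"rx":0,"ry":0,"rz":0},
    {"grip":0,"x":0,"y":30,"z":0,"rx":0,"ry":0,"rz":0},
  ],
)

```text
t: 14.4
eef_pos: [0.5683, 0.2131, 0.1378]
ee_rot: [0.999, 0.044, 0.001, -0.004]
wrist_force: [-2.4, 9.6, 1.4]
opening: -0.0
```

Run:
```python
from h import *
go((U(-29,30,12),4.7))
save("scene","s11",(240,80,480,280),3)
```

```text
t 14.4 F [-2.4  9.6  1.4] open -0.0 pos [568.3 213.1 137.8] unit [-28.5  64.6  12.8]
shift [-0.7 34.6  0.6] rot [-0.46 -0.1   0.33]
```

View pics/s11.png

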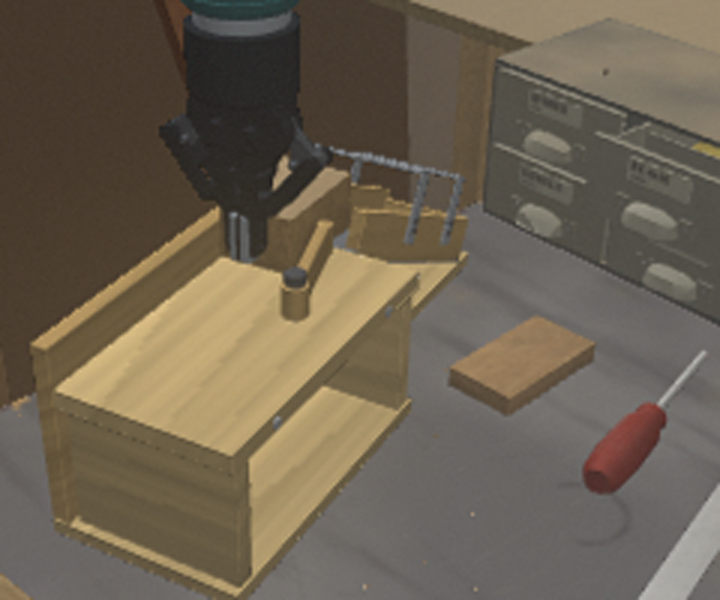

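Emit:
arm_command(
  steps=[
    {"grip":0,"x":0,"y":5,"z":0,"rx":-0.4,"ry":0,"rz":0.3},
    {"grip":0,"x":0,"y":10,"z":0,"rx":-0.4,"ry":0,"rz":0.3},
    {"grip":0,"x":0,"y":15,"z":0,"rx":-0.4,"ry":0,"rz":0.3},
    {"grip":0,"x":0,"y":20,"z":0,"rx":-0.4,"ry":0,"rz":0.3},
    {"grip":0,"x":0,"y":25,"z":0,"rx":-0.4,"ry":0,"rz":0.3},
  ],
)

```text
t: 14.95
eef_pos: [0.5703, 0.189, 0.1381]
ee_rot: [0.999, 0.042, 0.001, -0.002]
wrist_force: [-2.3, 10.6, 1.8]
opening: 0.0002
```

Emit:
arm_command(
  steps=[
    {"grip":0,"x":0,"y":4,"z":0,"rx":0,"ry":0,"rz":0},
    {"grip":0,"x":0,"y":8,"z":0,"rx":0,"ry":0,"rz":0},
    {"grip":0,"x":0,"y":11,"z":0,"rx":0,"ry":0,"rz":0},
  ],
)

```text
t: 15.25
eef_pos: [0.571, 0.1801, 0.1389]
ee_rot: [0.999, 0.043, 0.001, -0.005]
wrist_force: [-1.6, 10.8, 4.2]
opening: 0.0002
```

Run:
```python
from h import *
go((U(-29,20,12),4.7))
save("scene","s12",(240,80,480,280),3)
```

```text
t 15.25 F [-1.6 10.8  4.2] open 0.2 pos [571.  180.1 138.9] unit [-28.5  31.6  13.9]
shift [-0.6 11.6  1.8] rot [-0.51 -0.19  0.21]
```

View pics/s12.png

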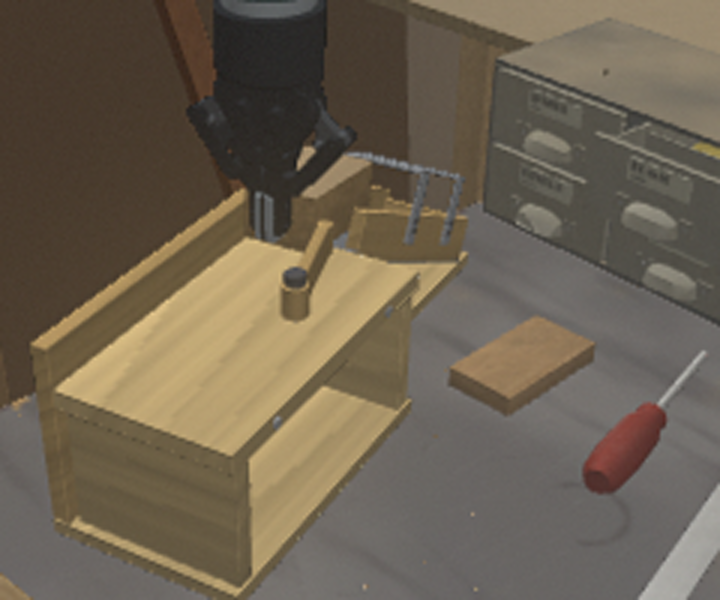

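Emit:
arm_command(
  steps=[
    {"grip":0,"x":0,"y":3,"z":0,"rx":-0.4,"ry":0,"rz":0},
    {"grip":0,"x":0,"y":5,"z":0,"rx":-0.4,"ry":0,"rz":0},
    {"grip":0,"x":0,"y":7,"z":0,"rx":-0.4,"ry":0,"rz":0},
  ],
)

```text
t: 15.6
eef_pos: [0.5715, 0.175, 0.1402]
ee_rot: [0.999, 0.044, 0.002, -0.003]
wrist_force: [-3.7, 11.2, 6.1]
opening: -0.0002
```

Run:
```python
from h import *
go((U(-29,20,12),4.7))
save("scene","s13",(240,80,480,280),3)
```

```text
t 15.6 F [-3.7 11.2  6.1] open -0.2 pos [571.5 175.  140.2] unit [-28.4  26.4  15.2]
shift [-0.6  6.4  3.1] rot [-0.36 -0.27  0.31]
```

View pics/s13.png

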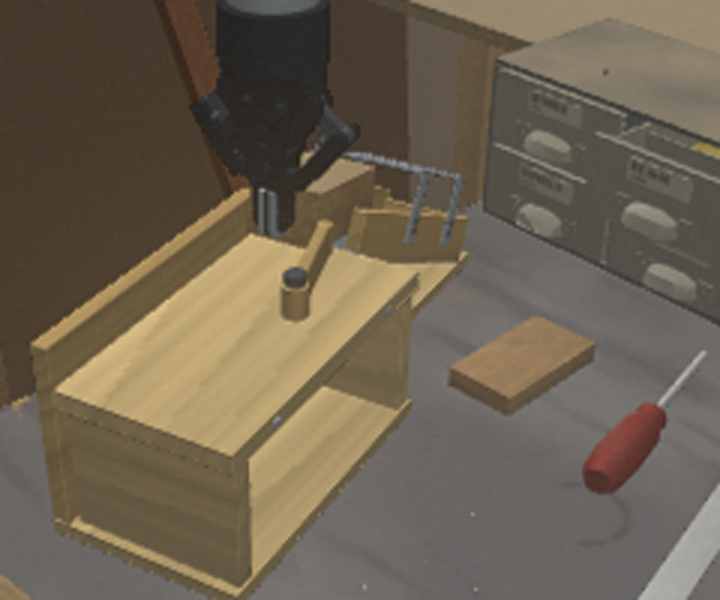

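Emit:
arm_command(
  steps=[
    {"grip":0,"x":0,"y":2,"z":1,"rx":-0.3,"ry":0,"rz":0},
    {"grip":0,"x":0,"y":4,"z":1,"rx":-0.3,"ry":0,"rz":0},
    {"grip":0,"x":0,"y":6,"z":1,"rx":-0.3,"ry":0,"rz":0},
  ],
)

```text
t: 15.95
eef_pos: [0.5719, 0.1709, 0.141]
ee_rot: [0.999, 0.045, 0.003, -0.003]
wrist_force: [-5.1, 9.6, 9.5]
opening: -0.0001
```

Run:
```python
from h import *
go((U(-29,20,12),4.7))
save("scene","s14",(240,80,480,280),3)
```

```text
t 15.95 F [-5.1  9.6  9.5] open -0.1 pos [571.9 170.9 141. ] unit [-28.4  22.3  16. ]
shift [-0.7  2.4  3.9] rot [-0.3  -0.36  0.42]
```

View pics/s14.png

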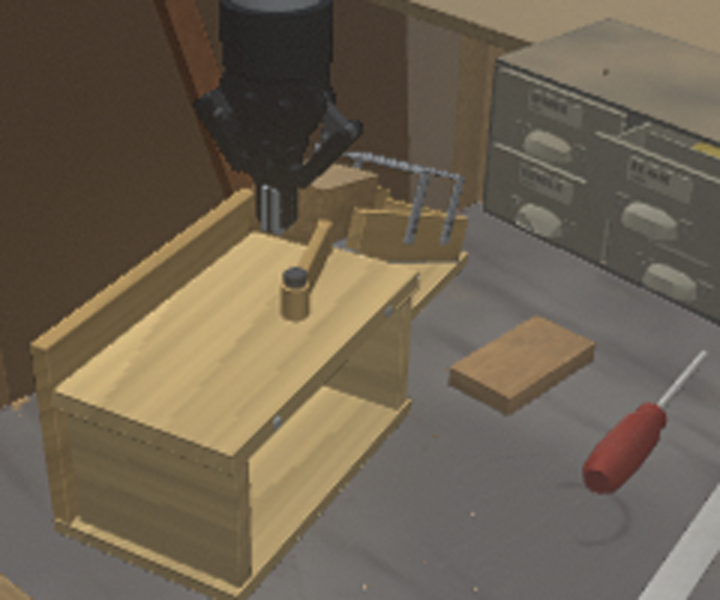

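Emit:
arm_command(
  steps=[
    {"grip":0,"x":0,"y":2,"z":1,"rx":-0.3,"ry":-0.3,"rz":0},
    {"grip":0,"x":0,"y":4,"z":1,"rx":-0.3,"ry":-0.3,"rz":0},
    {"grip":0,"x":0,"y":6,"z":1,"rx":-0.3,"ry":-0.3,"rz":0},
  ],
)

```text
t: 16.3
eef_pos: [0.5725, 0.1647, 0.1409]
ee_rot: [0.999, 0.045, 0.001, 0.0]
wrist_force: [-0.2, 0.4, 0.3]
opening: 0.0002
```

Run:
```python
from h import *
go((U(-29,20,12),4.7))
save("scene","s15",(240,80,480,280),3)
```

```text
t 16.3 F [-0.2  0.4  0.3] open 0.2 pos [572.5 164.7 140.9] unit [-28.3  16.   15.9]
shift [-0.7 -4.   3.9] rot [ 0.02 -0.11  0.44]
```

View pics/s15.png

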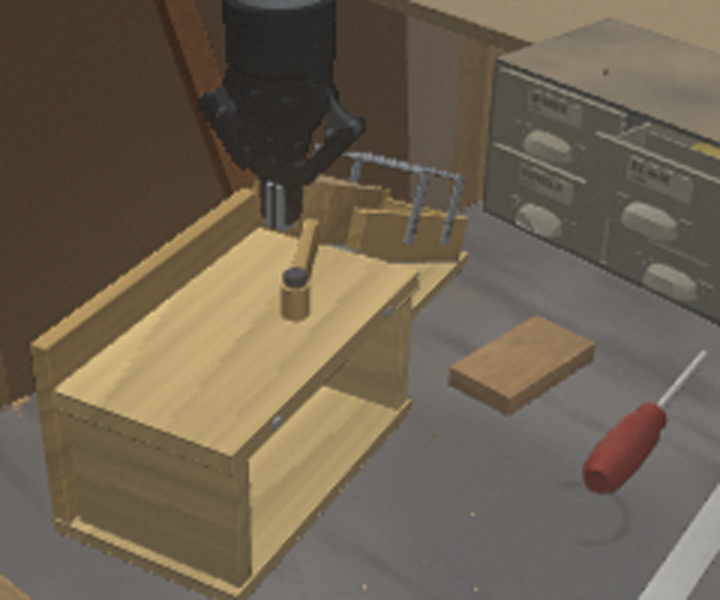

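The force dropped to zero and the arm is back at its rest position (it sits at about (305,235) as at the start): the short blank has slid. Lifting away toward the long blank, then checking.

Emit:
arm_command(
  steps=[
    {"grip":0,"x":0,"y":-8,"z":-20,"rx":0,"ry":0,"rz":0},
    {"grip":0,"x":0,"y":-10,"z":-65,"rx":0,"ry":0,"rz":0},
    {"grip":20,"x":-20,"y":-10,"z":-100,"rx":0,"ry":0,"rz":0},
    {"grip":60,"x":-65,"y":5,"z":-100,"rx":0,"ry":0,"rz":5},
    {"grip":85,"x":-100,"y":35,"z":-90,"rx":0,"ry":0,"rz":10},
  ],
)

```text
t: 16.85
eef_pos: [0.4754, 0.1202, 0.2323]
ee_rot: [0.999, -0.044, 0.003, 0.0]
wrist_force: [1.1, -1.5, -0.1]
opening: 0.0436
```

Run:
```python
from h import *
a=cv2.imread("pics/top0.png")
# refine long outline w/ scene view check: project estimated corners
c=np.array([.4237,.0466]); y=np.radians(-10.9)
for n in("top",):
    print(proj(n,[[.4237,.0466,.018]]))
go(([.4237,.0466,.12],-10.9),([.4237,.0466,.004],-10.9))
save("scene","s16",(320,80,480,240),4);save("top","t16",(260,120,460,260),4)
```

```text
[[402.91731446 216.38805838]]
t 16.85 F [ 1.1 -1.5 -0.1] open 43.6 pos [475.4 120.2 232.3] unit [-128.7  -20.3  107.3]
shift [-45.9  77.8 112. ] rot [ 0.   -0.38  5.9 ]
shift [-46.6  77.8 228. ] rot [ 0.   -0.38  5.9 ]
```

View pics/s16.png

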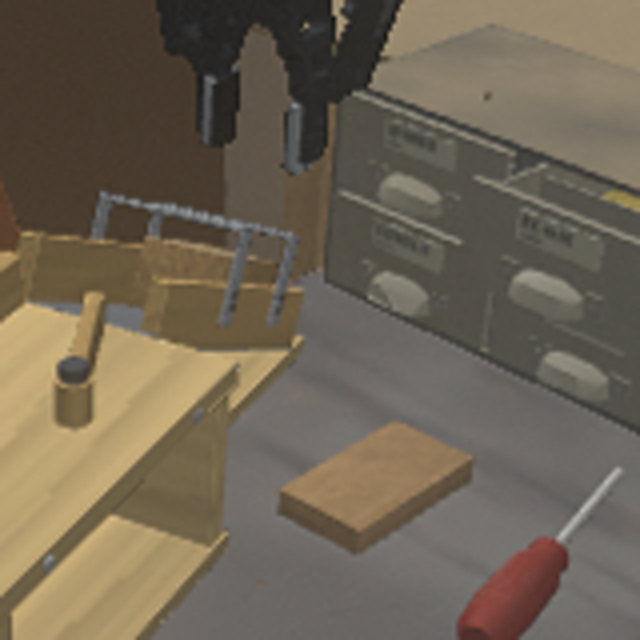

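View pics/t16.png

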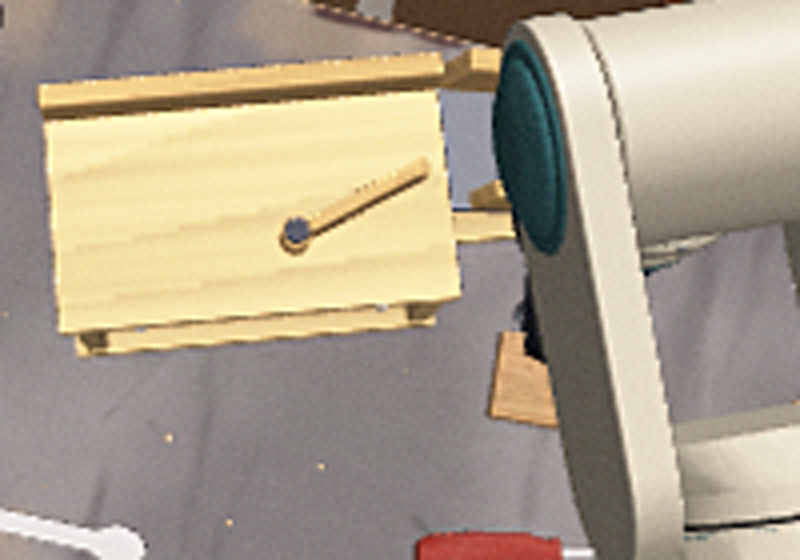

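The short blank is down in the chute under the straps (crop (150–270, 240–280)), the side arm is at rest, and the long blank is undisturbed. Cross-checking the long blank's pose in the scene view.

Run:
```python
from h import *
b=np.array([(393,422),(472,460),(357,532),(280,493)])/4+[320,80]
W=ray("scene",b,.018); print(np.round(W*1e3,1),W.mean(0)*1e3, np.degrees(np.arctan2(*(W[2]-W[1])[[1,0]])),np.degrees(np.arctan2(*(W[3]-W[0])[[1,0]])))
```

```text
[[440.8  -9.2  18. ]
 [382.9   2.8  18. ]
 [404.8 107.8  18. ]
 [459.7  98.4  18. ]] [422.04649503  49.95809784  18.        ] 78.24911282858648 80.07320606651763
```

Emit:
arm_command(
  steps=[
    {"grip":85,"x":-20,"y":35,"z":20,"rx":0,"ry":-0.3,"rz":6},
    {"grip":85,"x":-40,"y":70,"z":50,"rx":0,"ry":-0.3,"rz":6},
    {"grip":85,"x":-46,"y":78,"z":90,"rx":0,"ry":-0.3,"rz":6},
    {"grip":85,"x":-46,"y":78,"z":125,"rx":0,"ry":-0.3,"rz":6},
    {"grip":85,"x":-46,"y":78,"z":150,"rx":0,"ry":-0.3,"rz":6},
  ],
)

```text
t: 17.45
eef_pos: [0.4175, 0.0422, 0.0754]
ee_rot: [0.995, -0.098, -0.005, 0.002]
wrist_force: [0.0, -0.7, -0.1]
opening: 0.0848
```

Run:
```python
from h import *
go(([.4237,.0466,.005],-10.9))
save("scene","s17",(320,80,480,240),4)
```

```text
t 17.45 F [ 0.  -0.7 -0.1] open 84.8 pos [417.5  42.2  75.4] unit [-192.8  -93.3  -49.6]
shift [ 6.  -5.9 70.4] rot [ 0.34  0.58 -0.33]
```

View pics/s17.png

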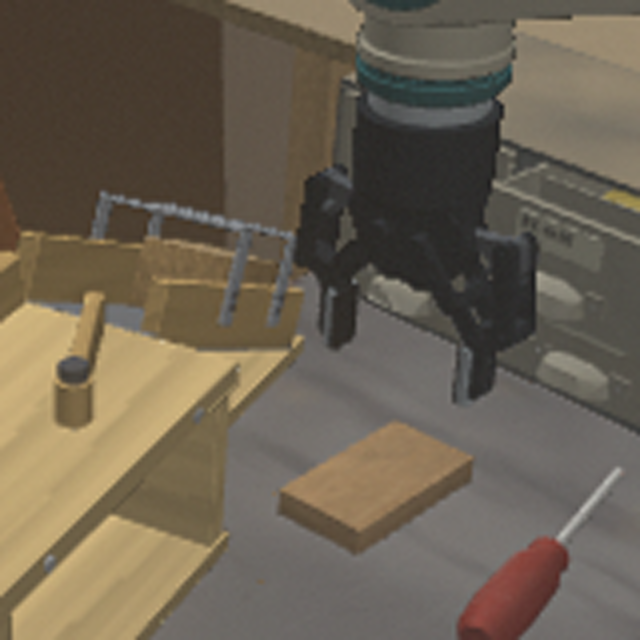

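Emit:
arm_command(
  steps=[
    {"grip":85,"x":5.5,"y":-5,"z":20,"rx":0.3,"ry":0.6,"rz":-0.3},
    {"grip":85,"x":5.5,"y":-5,"z":40,"rx":0.3,"ry":0.6,"rz":-0.3},
    {"grip":85,"x":5.5,"y":-5,"z":60,"rx":0.3,"ry":0.6,"rz":-0.3},
    {"grip":85,"x":5.5,"y":-5,"z":72,"rx":0.3,"ry":0.6,"rz":-0.3},
    {"grip":85,"x":5.5,"y":-5,"z":74,"rx":0.3,"ry":0.6,"rz":-0.3},
  ],
)

```text
t: 18.0
eef_pos: [0.4203, 0.0457, -0.003]
ee_rot: [0.995, -0.095, -0.004, 0.001]
wrist_force: [1.0, -0.4, -0.3]
opening: 0.0853
```

Run:
```python
from h import *
go(([.423,.048,.000],-10.9))
save("scene","s18",(370,140,470,240),6)
```

```text
t 18.0 F [ 1.  -0.4 -0.3] open 85.3 pos [420.3  45.7  -3. ] unit [-189.8  -90.  -128. ]
shift [ 2.2 -2.7 -3. ] rot [0.15 0.42 0.  ]
```

View pics/s18.png

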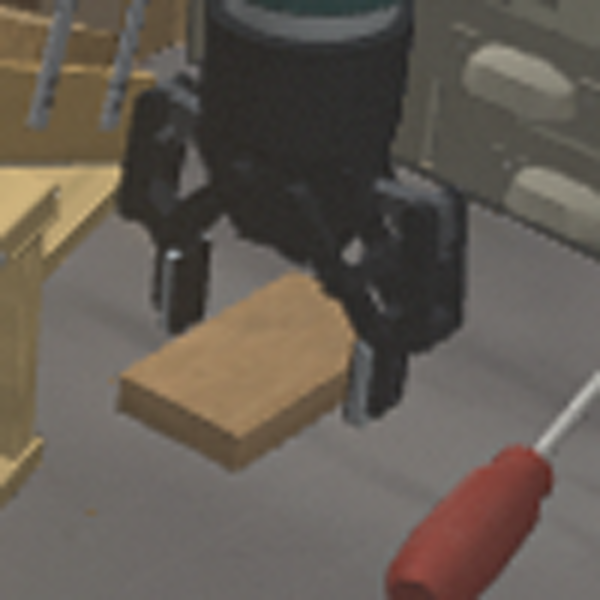

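The pads straddle the long blank, with tips slightly above the bench. Nudging and closing.

Emit:
arm_command(
  steps=[
    {"grip":75,"x":2,"y":-2.5,"z":-2,"rx":0,"ry":0.3,"rz":0},
    {"grip":65,"x":2,"y":-2.5,"z":-2,"rx":0,"ry":0.3,"rz":0},
    {"grip":40,"x":2,"y":-2.5,"z":-2,"rx":0,"ry":0.3,"rz":0},
    {"grip":40,"x":2,"y":-2.5,"z":-2,"rx":0,"ry":0.3,"rz":0},
    {"grip":40,"x":2,"y":-2.5,"z":-2,"rx":0,"ry":0.3,"rz":0},
  ],
)

```text
t: 18.55
eef_pos: [0.4245, 0.048, 0.0013]
ee_rot: [0.995, -0.095, 0.001, 0.001]
wrist_force: [-0.4, 0.9, 7.0]
opening: 0.0584
```

Emit:
arm_command(
  steps=[
    {"grip":40,"x":0,"y":0,"z":0,"rx":0,"ry":0,"rz":0},
    {"grip":40,"x":0,"y":0,"z":0,"rx":0,"ry":0,"rz":0},
  ],
)

```text
t: 18.75
eef_pos: [0.4249, 0.048, 0.0019]
ee_rot: [0.995, -0.095, 0.002, 0.001]
wrist_force: [0.0, 0.7, -0.0]
opening: 0.0588
```

Emit:
arm_command(
  steps=[
    {"grip":40,"x":0,"y":0,"z":-10,"rx":0,"ry":0,"rz":0},
    {"grip":40,"x":0,"y":0,"z":-30,"rx":0,"ry":0,"rz":0},
    {"grip":40,"x":0,"y":0,"z":-60,"rx":0,"ry":0,"rz":0},
    {"grip":40,"x":0,"y":0,"z":-100,"rx":0,"ry":0,"rz":0},
    {"grip":40,"x":0,"y":0,"z":-140,"rx":0,"ry":0,"rz":0},
  ],
)

```text
t: 19.25
eef_pos: [0.4239, 0.0482, 0.1437]
ee_rot: [0.995, -0.095, 0.001, 0.001]
wrist_force: [-0.1, -0.4, -0.3]
opening: 0.0582
```

Run:
```python
from h import *
go((U(-190,60,95),4.7),(U(-73,183,80),4.7))
save("scene","s19",(320,80,480,240),4)
```

```text
t 19.25 F [-0.1 -0.4 -0.3] open 58.2 pos [423.9  48.2 143.7] unit [-185.9  -87.8   18.7]
shift [ -43.4 -141.2  -76.6] rot [  0.1   -0.15 -15.58]
shift [  36.2 -291.1  -61.6] rot [  0.1   -0.15 -15.58]
```

View pics/s19.png

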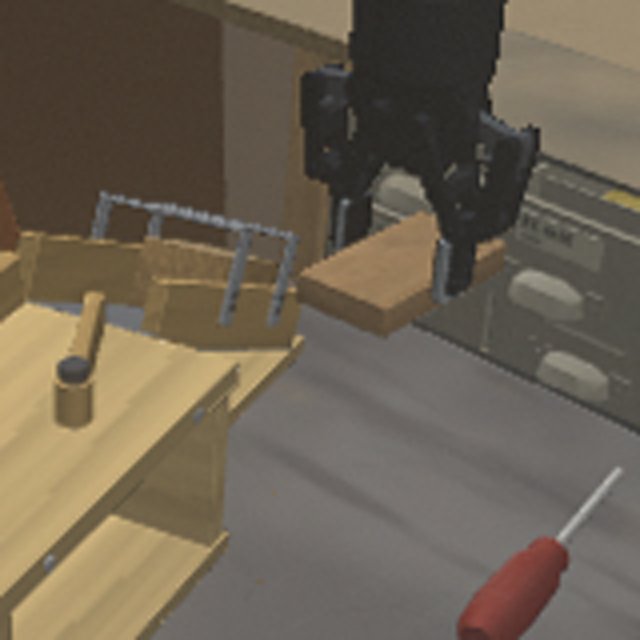

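The long blank is held flat. Carrying it to the deck.

Emit:
arm_command(
  steps=[
    {"grip":40,"x":-5,"y":-15,"z":-40,"rx":0,"ry":0,"rz":-4},
    {"grip":40,"x":-15,"y":-50,"z":-70,"rx":0,"ry":0,"rz":-8},
    {"grip":40,"x":-25,"y":-95,"z":-77,"rx":0,"ry":0,"rz":-12},
    {"grip":40,"x":-35,"y":-140,"z":-77,"rx":0,"ry":0,"rz":-15.5},
    {"grip":40,"x":-20,"y":-180,"z":-77,"rx":0,"ry":0,"rz":-15.5},
  ],
)

```text
t: 19.8
eef_pos: [0.4392, 0.2316, 0.2298]
ee_rot: [0.999, 0.042, 0.008, 0.0]
wrist_force: [0.7, -1.0, -0.8]
opening: 0.0584
```

Run:
```python
from h import *
go((U(-73,185,60),4.7),(U(-73,185,6),4.7))
```

```text
t 19.8 F [ 0.7 -1.  -0.8] open 58.4 pos [439.2 231.6 229.8] unit [-155.6   93.6  104.8]
shift [ 82.1 -91.2  46. ] rot [ 0.09 -0.92  0.13]
shift [ 81.3 -91.3 100. ] rot [ 0.09 -0.92  0.13]
```

Emit:
arm_command(
  steps=[
    {"grip":40,"x":25,"y":-35,"z":0,"rx":0,"ry":-0.9,"rz":0},
    {"grip":40,"x":50,"y":-70,"z":10,"rx":0,"ry":-0.9,"rz":0},
    {"grip":40,"x":75,"y":-91,"z":30,"rx":0,"ry":-0.9,"rz":0},
    {"grip":40,"x":81,"y":-91,"z":60,"rx":0,"ry":-0.9,"rz":0},
    {"grip":40,"x":81,"y":-91,"z":75,"rx":0,"ry":-0.9,"rz":0},
  ],
)

```text
t: 20.3
eef_pos: [0.5129, 0.3289, 0.1525]
ee_rot: [0.999, 0.042, -0.002, 0.002]
wrist_force: [-0.6, 1.2, -1.4]
opening: 0.0588
```

Run:
```python
from h import *
go((U(-73,185,5),4.7))
save("scene","s20",(240,80,480,280),3)
```

```text
t 20.3 F [-0.6  1.2 -1.4] open 58.8 pos [512.9 328.9 152.5] unit [-74.3 184.6  27.5]
shift [ 1.4 -0.5 22.5] rot [0.21 0.23 0.15]
```

View pics/s20.png

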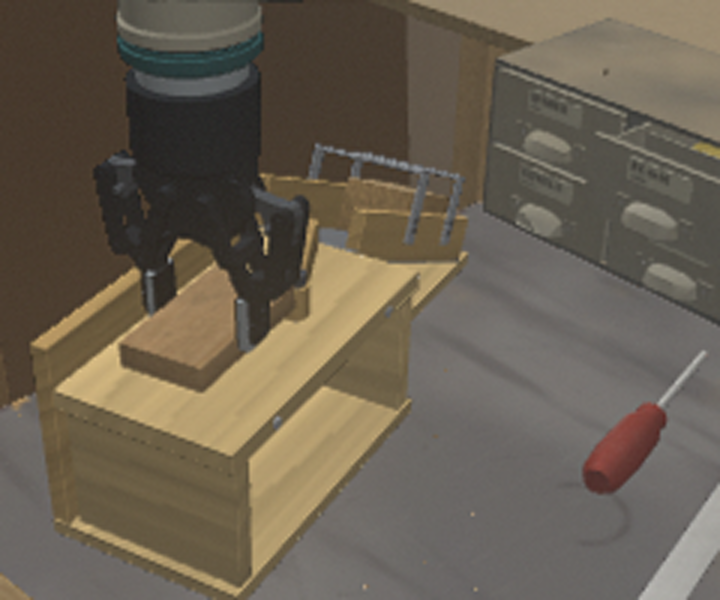

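Emit:
arm_command(
  steps=[
    {"grip":40,"x":1,"y":-3,"z":8,"rx":0.2,"ry":0.2,"rz":0},
    {"grip":40,"x":1,"y":-3,"z":16,"rx":0.2,"ry":0.2,"rz":0},
    {"grip":40,"x":1,"y":-3,"z":21,"rx":0.2,"ry":0.2,"rz":0},
    {"grip":40,"x":1,"y":-3,"z":22,"rx":0.2,"ry":0.2,"rz":0},
  ],
)

```text
t: 20.75
eef_pos: [0.5123, 0.3309, 0.129]
ee_rot: [0.999, 0.042, -0.001, 0.001]
wrist_force: [-0.1, -0.6, -0.6]
opening: 0.0583
```

Emit:
arm_command(
  steps=[
    {"grip":40,"x":0,"y":0,"z":1,"rx":0,"ry":0,"rz":0},
    {"grip":40,"x":0,"y":0,"z":2,"rx":0,"ry":0,"rz":0},
  ],
)

```text
t: 20.95
eef_pos: [0.5126, 0.331, 0.1277]
ee_rot: [0.999, 0.042, -0.001, 0.0]
wrist_force: [-0.2, -0.0, -0.2]
opening: 0.0583
```

Emit:
arm_command(
  steps=[
    {"grip":40,"x":0,"y":0,"z":1,"rx":0,"ry":0,"rz":0},
    {"grip":40,"x":0,"y":0,"z":1.5,"rx":0,"ry":0,"rz":0},
  ],
)

```text
t: 21.15
eef_pos: [0.5127, 0.331, 0.1266]
ee_rot: [0.999, 0.042, -0.001, 0.0]
wrist_force: [0.1, 1.2, -0.1]
opening: 0.0585
```

Emit:
arm_command(
  steps=[
    {"grip":85,"x":0,"y":0,"z":0,"rx":0,"ry":0,"rz":0},
    {"grip":85,"x":0,"y":0,"z":0,"rx":0,"ry":0,"rz":0},
    {"grip":85,"x":0,"y":0,"z":0,"rx":0,"ry":0,"rz":0},
    {"grip":85,"x":0,"y":0,"z":0,"rx":0,"ry":0,"rz":0},
    {"grip":85,"x":0,"y":0,"z":-8,"rx":0,"ry":0,"rz":0},
  ],
)

```text
t: 21.65
eef_pos: [0.5121, 0.3307, 0.1335]
ee_rot: [0.999, 0.042, -0.002, 0.001]
wrist_force: [0.4, -0.4, 0.3]
opening: 0.0852
```

Emit:
arm_command(
  steps=[
    {"grip":85,"x":0,"y":0,"z":-30,"rx":0,"ry":0,"rz":0},
    {"grip":85,"x":-5,"y":0,"z":-60,"rx":0,"ry":0,"rz":0},
    {"grip":40,"x":-35,"y":0,"z":-65,"rx":0,"ry":0,"rz":0},
    {"grip":0,"x":-62,"y":0,"z":-65,"rx":0,"ry":0,"rz":0},
    {"grip":0,"x":-62,"y":0,"z":-65,"rx":0,"ry":0,"rz":0},
  ],
)

```text
t: 22.15
eef_pos: [0.4487, 0.3259, 0.2002]
ee_rot: [0.999, 0.043, -0.001, 0.0]
wrist_force: [0.0, 0.4, -0.8]
opening: 0.0431
```

Run:
```python
from h import *
go((U(-136,188,8),4.7))
save("scene","s21",(240,80,480,280),3)
```

```text
t 22.15 F [ 0.   0.4 -0.8] open 43.1 pos [448.7 325.9 200.2] unit [-138.4  186.9   75.2]
shift [ 2.6 -1.2 67.2] rot [0.03 0.15 0.2 ]
```

View pics/s21.png

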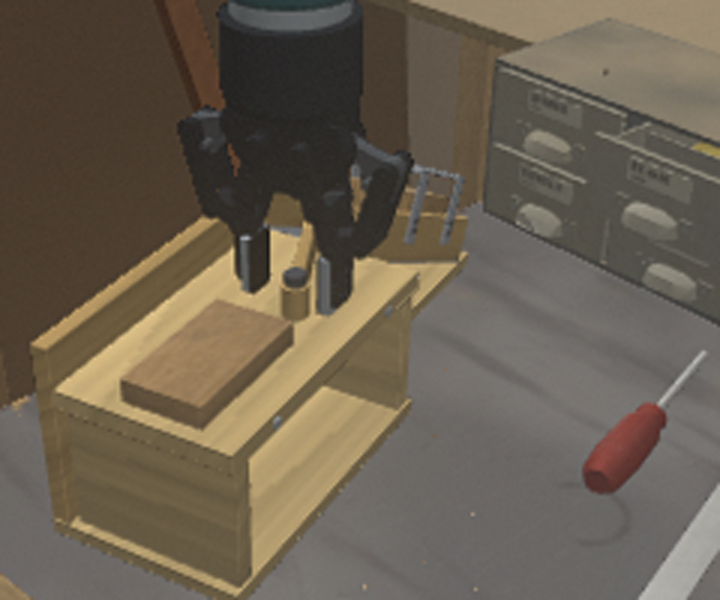

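Run:
```python
from h import *
b=np.array([(218,300),(294,333),(200,408),(121,378)])/3+[240,80]
W=ray("scene",b,.143); print([np.round(toU(w),1).tolist() for w in W],toU(W.mean(0)))
```

```text
[[-48.1, 131.7, 18.0], [-112.5, 141.6, 18.0], [-105.5, 240.0, 18.0], [-46.3, 238.2, 18.0]] [-78.09628929 187.85284987  18.        ]
```

Emit:
arm_command(
  steps=[
    {"grip":0,"x":-1,"y":0,"z":0,"rx":0,"ry":0,"rz":0},
    {"grip":0,"x":-1,"y":0,"z":20,"rx":0,"ry":0,"rz":0},
    {"grip":0,"x":-1,"y":0,"z":45,"rx":0,"ry":0,"rz":0},
    {"grip":0,"x":-1,"y":0,"z":62,"rx":0,"ry":0,"rz":0},
    {"grip":0,"x":-1,"y":0,"z":65,"rx":0,"ry":0,"rz":0},
  ],
)

```text
t: 22.7
eef_pos: [0.4485, 0.325, 0.1323]
ee_rot: [0.999, 0.042, -0.003, 0.002]
wrist_force: [-0.8, 0.7, 0.2]
opening: -0.0001
```

Emit:
arm_command(
  steps=[
    {"grip":0,"x":7,"y":-1,"z":0,"rx":0.2,"ry":0.3,"rz":0},
    {"grip":0,"x":14,"y":-1,"z":0,"rx":0.2,"ry":0.3,"rz":0},
    {"grip":0,"x":20,"y":-1,"z":0,"rx":0.2,"ry":0.3,"rz":0},
    {"grip":0,"x":26,"y":-1,"z":0,"rx":0.2,"ry":0.3,"rz":0},
    {"grip":0,"x":32,"y":-1,"z":0,"rx":0.2,"ry":0.3,"rz":0},
  ],
)

```text
t: 23.2
eef_pos: [0.481, 0.3289, 0.1331]
ee_rot: [0.999, 0.042, -0.0, -0.001]
wrist_force: [-2.8, -0.5, 4.6]
opening: 0.0004
```

Emit:
arm_command(
  steps=[
    {"grip":0,"x":5,"y":0,"z":0,"rx":0,"ry":0,"rz":0},
    {"grip":0,"x":10,"y":0,"z":0,"rx":0,"ry":0,"rz":0},
    {"grip":0,"x":15,"y":0,"z":0,"rx":0,"ry":0,"rz":0},
    {"grip":0,"x":19,"y":0,"z":0,"rx":0,"ry":0,"rz":0},
    {"grip":0,"x":22,"y":0,"z":0,"rx":0,"ry":0,"rz":0},
  ],
)

```text
t: 23.7
eef_pos: [0.5032, 0.3309, 0.1332]
ee_rot: [0.999, 0.042, -0.0, -0.001]
wrist_force: [-2.9, 0.1, 4.7]
opening: 0.0001
```

Run:
```python
from h import *
go((U(-72,187,8),4.7))
save("scene","s22",(240,80,480,280),3)
```

```text
t 23.7 F [-2.9  0.1  4.7] open 0.1 pos [503.2 330.9 133.2] unit [-83.7 187.4   8.2]
shift [11.7  0.4  0.2] rot [-0.08  0.01  0.14]
```

View pics/s22.png

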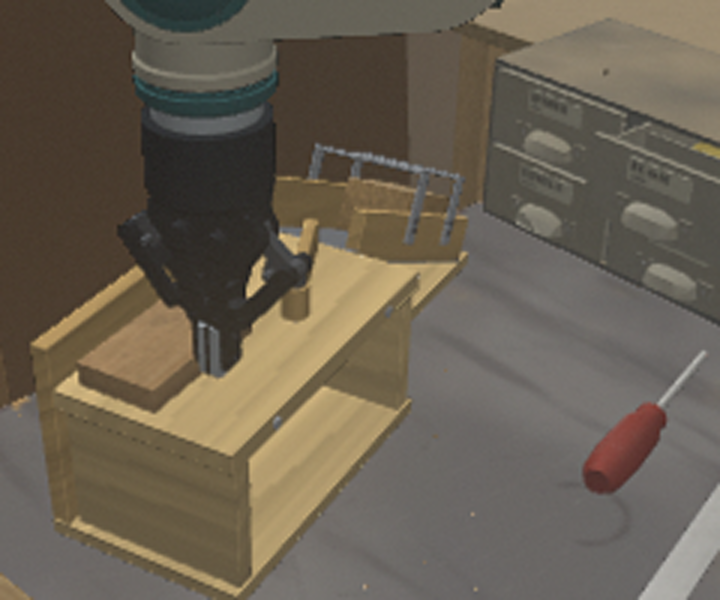

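Emit:
arm_command(
  steps=[
    {"grip":0,"x":2,"y":0,"z":-1,"rx":0,"ry":0,"rz":0},
    {"grip":0,"x":4,"y":0,"z":-1,"rx":0,"ry":0,"rz":0},
    {"grip":0,"x":6,"y":0,"z":-1,"rx":0,"ry":0,"rz":0},
  ],
)

```text
t: 24.05
eef_pos: [0.5095, 0.3313, 0.1339]
ee_rot: [0.999, 0.042, -0.0, -0.001]
wrist_force: [-0.4, -0.1, 0.5]
opening: 0.0003
```

Emit:
arm_command(
  steps=[
    {"grip":0,"x":1,"y":0,"z":0,"rx":0,"ry":0,"rz":0},
    {"grip":0,"x":2,"y":0,"z":0,"rx":0,"ry":0,"rz":0},
  ],
)

```text
t: 24.25
eef_pos: [0.5116, 0.3314, 0.1339]
ee_rot: [0.999, 0.042, -0.0, -0.001]
wrist_force: [-0.5, -0.0, 1.4]
opening: -0.0001
```

Emit:
arm_command(
  steps=[
    {"grip":0,"x":1,"y":0,"z":0,"rx":0,"ry":0,"rz":0},
    {"grip":0,"x":1,"y":0,"z":0,"rx":0,"ry":0,"rz":0},
  ],
)

```text
t: 24.45
eef_pos: [0.5127, 0.3316, 0.1339]
ee_rot: [0.999, 0.042, -0.0, -0.001]
wrist_force: [-0.0, 0.1, 0.5]
opening: -0.0
```

Emit:
arm_command(
  steps=[
    {"grip":0,"x":1,"y":0,"z":0,"rx":0,"ry":0,"rz":0},
    {"grip":0,"x":1,"y":0,"z":0,"rx":0,"ry":0,"rz":0},
  ],
)

```text
t: 24.65
eef_pos: [0.5137, 0.3316, 0.1339]
ee_rot: [0.999, 0.042, -0.0, -0.001]
wrist_force: [-0.4, -0.2, 1.3]
opening: -0.0
```

Run:
```python
from h import *
go((U(-72,187,8),4.7))
save("scene","s23",(240,80,480,280),3)
```

```text
t 24.65 F [-0.4 -0.2  1.3] open -0.0 pos [513.7 331.6 133.9] unit [-73.2 187.3   8.9]
shift [1.2 0.3 0.9] rot [-0.08  0.01  0.13]
```

View pics/s23.png

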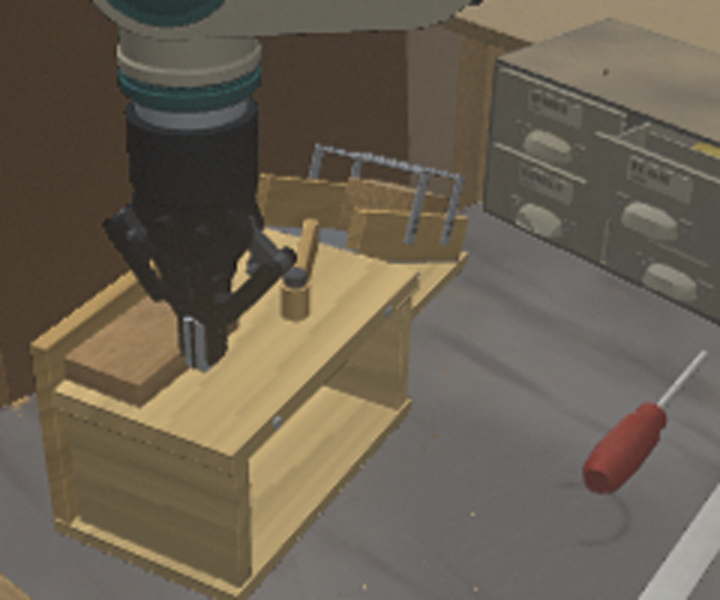

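Emit:
arm_command(
  steps=[
    {"grip":0,"x":1,"y":0,"z":0,"rx":0,"ry":0,"rz":0},
    {"grip":0,"x":1,"y":0,"z":0,"rx":0,"ry":0,"rz":0},
  ],
)

```text
t: 24.9
eef_pos: [0.5148, 0.3317, 0.1339]
ee_rot: [0.999, 0.042, -0.0, -0.001]
wrist_force: [-0.0, -0.5, -0.0]
opening: 0.0
```

Emit:
arm_command(
  steps=[
    {"grip":0,"x":1,"y":0,"z":0,"rx":0,"ry":0,"rz":0},
    {"grip":0,"x":1,"y":0,"z":0,"rx":0,"ry":0,"rz":0},
  ],
)

```text
t: 25.1
eef_pos: [0.5156, 0.3316, 0.1338]
ee_rot: [0.999, 0.042, -0.001, -0.0]
wrist_force: [-2.6, -1.5, 2.5]
opening: 0.0
```

Emit:
arm_command(
  steps=[
    {"grip":0,"x":1,"y":0,"z":0,"rx":0,"ry":0,"rz":0},
    {"grip":0,"x":1,"y":0,"z":0,"rx":0,"ry":0,"rz":0},
  ],
)

```text
t: 25.3
eef_pos: [0.5161, 0.3314, 0.1338]
ee_rot: [0.999, 0.042, -0.001, 0.0]
wrist_force: [-5.2, -3.0, 4.0]
opening: 0.0001
```

Emit:
arm_command(
  steps=[
    {"grip":0,"x":1,"y":0,"z":0,"rx":0,"ry":0,"rz":0},
    {"grip":0,"x":1,"y":0,"z":0,"rx":0,"ry":0,"rz":0},
  ],
)

```text
t: 25.5
eef_pos: [0.5165, 0.3311, 0.1338]
ee_rot: [0.999, 0.042, -0.002, 0.001]
wrist_force: [-5.9, -3.2, 3.7]
opening: -0.0004
```

Run:
```python
from h import *
go((U(-95,180,10),4.7),(U(-95,215,50),4.7),(U(-29,262,55),4.7))
```

```text
t 25.5 F [-5.9 -3.2  3.7] open -0.4 pos [516.5 331.1 133.8] unit [-70.5 186.5   8.8]
shift [-24.6   6.4  -1.1] rot [0.05 0.26 0.12]
shift [-24.7 -28.5 -41.1] rot [0.05 0.26 0.12]
shift [ 41.4 -75.4 -46.5] rot [0.05 0.26 0.12]
```

Contact at about 6 N, within the gentle range. Backing off, then a look at the alignment.

Emit:
arm_command(
  steps=[
    {"grip":0,"x":-8,"y":0,"z":0,"rx":0,"ry":0.3,"rz":0},
    {"grip":0,"x":-15,"y":0,"z":-25,"rx":0,"ry":0.3,"rz":0},
    {"grip":0,"x":-15,"y":-30,"z":-55,"rx":0,"ry":0.3,"rz":0},
    {"grip":0,"x":10,"y":-65,"z":-60,"rx":0,"ry":0.3,"rz":0},
    {"grip":0,"x":41,"y":-82,"z":-60,"rx":0,"ry":0.3,"rz":0},
  ],
)

```text
t: 26.0
eef_pos: [0.5505, 0.4196, 0.1967]
ee_rot: [0.999, 0.044, 0.003, -0.001]
wrist_force: [0.3, -0.8, -0.1]
opening: 0.0
```

Run:
```python
from h import *
go((U(-29,268,8),4.7))
save("scene","s24",(240,80,480,280),3)
```

```text
t 26.0 F [ 0.3 -0.8 -0.1] open 0.0 pos [550.5 419.6 196.7] unit [-29.3 271.9  71.7]
shift [-0.   4.1 63.6] rot [-0.15 -0.32  0.29]
```

View pics/s24.png

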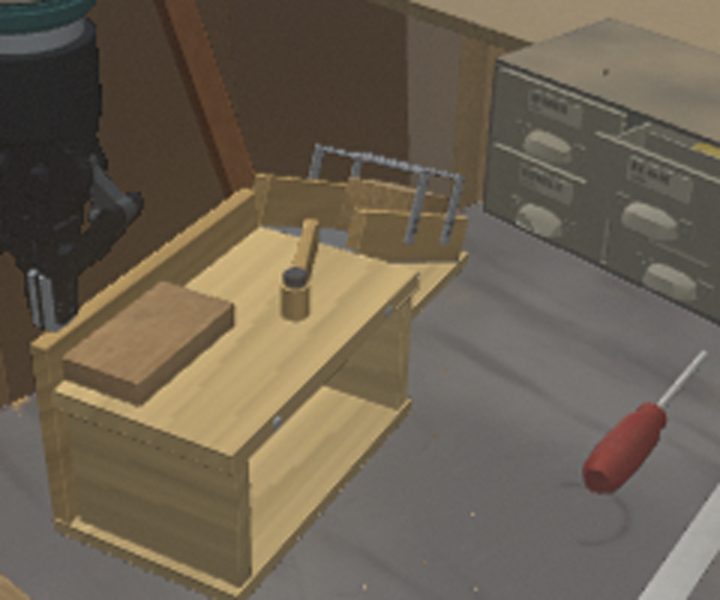

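The blank lies flush and parallel to the fence (edge (65,360)–(165,283) has the same slope as the fence base). Lowering behind it and pushing.

Emit:
arm_command(
  steps=[
    {"grip":0,"x":0,"y":0,"z":25,"rx":0,"ry":-0.3,"rz":0.2},
    {"grip":0,"x":0,"y":0,"z":48,"rx":0,"ry":-0.3,"rz":0.2},
    {"grip":0,"x":0,"y":0,"z":60,"rx":0,"ry":-0.3,"rz":0.2},
    {"grip":0,"x":0,"y":0,"z":61,"rx":0,"ry":-0.3,"rz":0.2},
    {"grip":0,"x":0,"y":3,"z":61,"rx":0,"ry":-0.3,"rz":0.2},
  ],
)

```text
t: 26.55
eef_pos: [0.5542, 0.4173, 0.131]
ee_rot: [0.999, 0.041, -0.001, -0.0]
wrist_force: [-0.7, 0.3, 0.8]
opening: -0.0
```

Run:
```python
from h import *
go((U(-29,220,9),4.7))
```

```text
t 26.55 F [-0.7  0.3  0.8] open -0.0 pos [554.2 417.3 131. ] unit [-25.8 269.3   6. ]
shift [-3.2 49.3 -3.1] rot [-0.02  0.14  0.03]
```

Emit:
arm_command(
  steps=[
    {"grip":0,"x":-3,"y":5,"z":-3,"rx":0,"ry":0,"rz":0},
    {"grip":0,"x":-3,"y":11,"z":-3,"rx":0,"ry":0,"rz":0},
    {"grip":0,"x":-3,"y":17,"z":-3,"rx":0,"ry":0,"rz":0},
    {"grip":0,"x":-3,"y":24,"z":-3,"rx":0,"ry":0,"rz":0},
    {"grip":0,"x":-3,"y":32,"z":-3,"rx":0,"ry":0,"rz":0},
  ],
)

```text
t: 27.05
eef_pos: [0.5539, 0.3846, 0.1342]
ee_rot: [0.999, 0.041, -0.001, -0.0]
wrist_force: [-0.3, 1.3, 0.4]
opening: 0.0001
```

Emit:
arm_command(
  steps=[
    {"grip":0,"x":0,"y":8,"z":0,"rx":0,"ry":0,"rz":0},
    {"grip":0,"x":0,"y":16,"z":0,"rx":0,"ry":0,"rz":0},
    {"grip":0,"x":0,"y":24,"z":0,"rx":0,"ry":0,"rz":0},
    {"grip":0,"x":0,"y":32,"z":0,"rx":0,"ry":0,"rz":0},
    {"grip":0,"x":0,"y":40,"z":0,"rx":0,"ry":0,"rz":0},
  ],
)

```text
t: 27.55
eef_pos: [0.5573, 0.3441, 0.1342]
ee_rot: [0.999, 0.041, -0.001, -0.0]
wrist_force: [-0.4, 0.5, 1.1]
opening: 0.0006
```

Run:
```python
from h import *
go((U(-29,30,9),4.7))
save("scene","s25",(240,80,480,280),3)
```

```text
t 27.55 F [-0.4  0.5  1.1] open 0.6 pos [557.3 344.1 134.2] unit [-28.7 196.1   9.2]
shift [-4.000e-01  1.661e+02  1.000e-01] rot [-0.04  0.11  0.03]
```

View pics/s25.png

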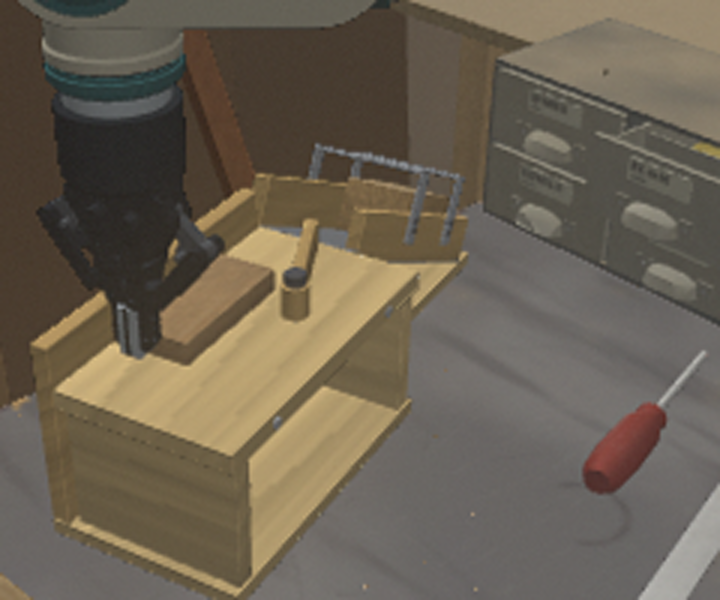

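Emit:
arm_command(
  steps=[
    {"grip":0,"x":0,"y":7,"z":0,"rx":0,"ry":0,"rz":0},
    {"grip":0,"x":0,"y":14,"z":0,"rx":0,"ry":0,"rz":0},
    {"grip":0,"x":0,"y":20,"z":0,"rx":0,"ry":0,"rz":0},
    {"grip":0,"x":0,"y":26,"z":0,"rx":0,"ry":0,"rz":0},
    {"grip":0,"x":0,"y":32,"z":0,"rx":0,"ry":0,"rz":0},
  ],
)

```text
t: 28.1
eef_pos: [0.5602, 0.3106, 0.1341]
ee_rot: [0.999, 0.041, -0.001, 0.0]
wrist_force: [-0.7, 0.5, 0.4]
opening: 0.0001
```

Emit:
arm_command(
  steps=[
    {"grip":0,"x":0,"y":4,"z":0,"rx":0,"ry":0,"rz":0},
    {"grip":0,"x":0,"y":8,"z":0,"rx":0,"ry":0,"rz":0},
    {"grip":0,"x":0,"y":12,"z":0,"rx":0,"ry":0,"rz":0},
    {"grip":0,"x":0,"y":16,"z":0,"rx":0,"ry":0,"rz":0},
    {"grip":0,"x":0,"y":20,"z":0,"rx":0,"ry":0,"rz":0},
  ],
)

```text
t: 28.6
eef_pos: [0.5616, 0.2924, 0.1346]
ee_rot: [0.999, 0.042, -0.001, -0.002]
wrist_force: [-0.6, 8.7, 0.2]
opening: 0.0001
```

Run:
```python
from h import *
go((U(-29,30,9),4.7))
save("scene","s26",(240,80,480,280),3)
```

```text
t 28.6 F [-0.6  8.7  0.2] open 0.1 pos [561.6 292.4 134.6] unit [-28.6 144.3   9.6]
shift [ -0.5 114.3   0.2] rot [-0.22  0.06  0.08]
```

View pics/s26.png

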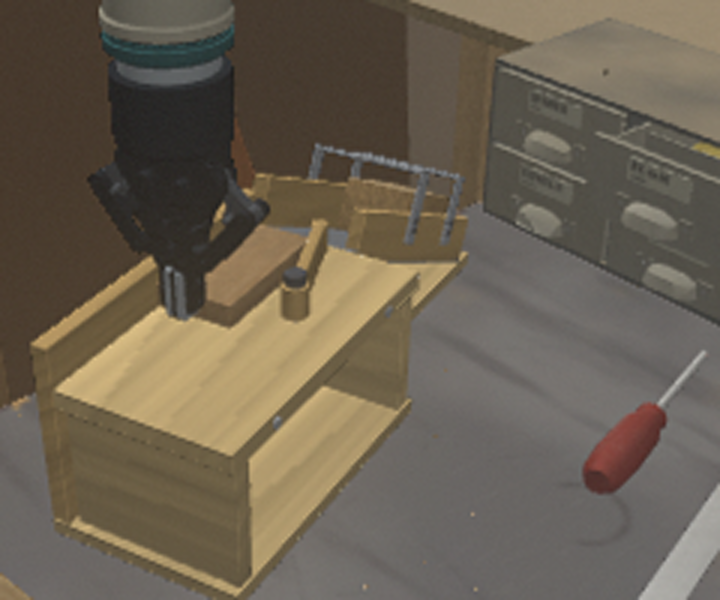

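The long blank has opened the arm (9 N). Continuing.

Emit:
arm_command(
  steps=[
    {"grip":0,"x":0,"y":6,"z":0,"rx":-0.2,"ry":0,"rz":0},
    {"grip":0,"x":0,"y":12,"z":0,"rx":-0.2,"ry":0,"rz":0},
    {"grip":0,"x":0,"y":18,"z":0,"rx":-0.2,"ry":0,"rz":0},
    {"grip":0,"x":0,"y":24,"z":0,"rx":-0.2,"ry":0,"rz":0},
    {"grip":0,"x":0,"y":30,"z":0,"rx":-0.2,"ry":0,"rz":0},
  ],
)

```text
t: 29.15
eef_pos: [0.5639, 0.2634, 0.1349]
ee_rot: [0.999, 0.042, -0.0, -0.002]
wrist_force: [-0.9, 8.5, 0.0]
opening: 0.0
```

Emit:
arm_command(
  steps=[
    {"grip":0,"x":0,"y":6,"z":0,"rx":-0.2,"ry":0,"rz":0},
    {"grip":0,"x":0,"y":12,"z":0,"rx":-0.2,"ry":0,"rz":0},
    {"grip":0,"x":0,"y":18,"z":0,"rx":-0.2,"ry":0,"rz":0},
    {"grip":0,"x":0,"y":24,"z":0,"rx":-0.2,"ry":0,"rz":0},
    {"grip":0,"x":0,"y":30,"z":0,"rx":-0.2,"ry":0,"rz":0},
  ],
)

```text
t: 29.65
eef_pos: [0.5663, 0.2352, 0.1352]
ee_rot: [0.999, 0.043, 0.0, -0.002]
wrist_force: [-0.4, 8.4, 0.5]
opening: -0.0003
```

Run:
```python
from h import *
go((U(-29,30,9),4.7))
save("scene","s27",(240,80,480,280),3)
```

```text
t 29.65 F [-0.4  8.4  0.5] open -0.3 pos [566.3 235.2 135.2] unit [-28.7  86.9  10.2]
shift [-0.5 56.9  1. ] rot [-0.19 -0.02  0.25]
```

View pics/s27.png

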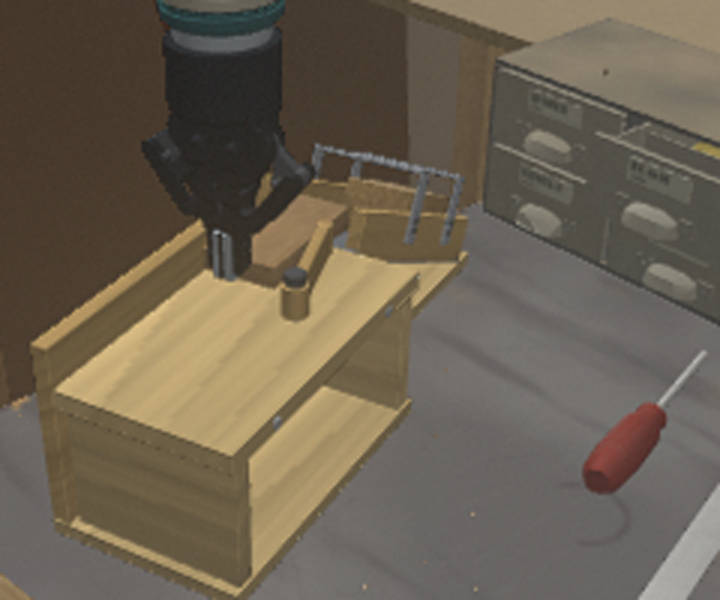

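Emit:
arm_command(
  steps=[
    {"grip":0,"x":0,"y":6,"z":1,"rx":-0.2,"ry":0,"rz":0.2},
    {"grip":0,"x":0,"y":12,"z":1,"rx":-0.2,"ry":0,"rz":0.2},
    {"grip":0,"x":0,"y":18,"z":1,"rx":-0.2,"ry":0,"rz":0.2},
    {"grip":0,"x":0,"y":24,"z":1,"rx":-0.2,"ry":0,"rz":0.2},
    {"grip":0,"x":0,"y":30,"z":1,"rx":-0.2,"ry":0,"rz":0.2},
  ],
)

```text
t: 30.2
eef_pos: [0.5686, 0.2062, 0.1346]
ee_rot: [0.999, 0.042, 0.0, -0.001]
wrist_force: [-1.0, 9.4, 1.7]
opening: -0.0002
```

Emit:
arm_command(
  steps=[
    {"grip":0,"x":0,"y":4,"z":1,"rx":-0.2,"ry":0,"rz":0},
    {"grip":0,"x":0,"y":8,"z":1,"rx":-0.2,"ry":0,"rz":0},
    {"grip":0,"x":0,"y":12,"z":1,"rx":-0.2,"ry":0,"rz":0},
    {"grip":0,"x":0,"y":16,"z":1,"rx":-0.2,"ry":0,"rz":0},
    {"grip":0,"x":0,"y":20,"z":1,"rx":-0.2,"ry":0,"rz":0},
  ],
)

```text
t: 30.7
eef_pos: [0.5701, 0.1886, 0.1344]
ee_rot: [0.999, 0.043, 0.001, -0.002]
wrist_force: [-1.5, 10.5, 3.1]
opening: 0.0002
```

Run:
```python
from h import *
go((U(-29,22,9),4.7))
save("scene","s28",(240,80,480,280),3)
```

```text
t 30.7 F [-1.5 10.5  3.1] open 0.2 pos [570.1 188.6 134.4] unit [-28.8  40.1   9.4]
shift [-0.3 18.1  0.3] rot [-0.23 -0.11  0.24]
```

View pics/s28.png

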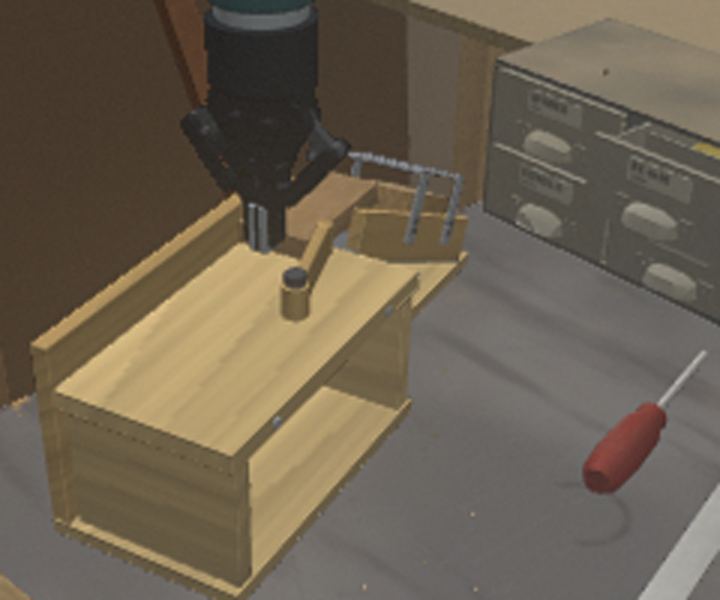

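Emit:
arm_command(
  steps=[
    {"grip":0,"x":0,"y":3,"z":0,"rx":-0.2,"ry":0,"rz":0.2},
    {"grip":0,"x":0,"y":6,"z":0,"rx":-0.2,"ry":0,"rz":0.2},
    {"grip":0,"x":0,"y":9,"z":0,"rx":-0.2,"ry":0,"rz":0.2},
    {"grip":0,"x":0,"y":12,"z":0,"rx":-0.2,"ry":0,"rz":0.2},
  ],
)

```text
t: 31.15
eef_pos: [0.5709, 0.1785, 0.1355]
ee_rot: [0.999, 0.042, 0.001, -0.002]
wrist_force: [-2.6, 10.4, 4.2]
opening: -0.0001
```

Emit:
arm_command(
  steps=[
    {"grip":0,"x":0,"y":2,"z":1,"rx":-0.3,"ry":0,"rz":0},
    {"grip":0,"x":0,"y":4,"z":1,"rx":-0.3,"ry":0,"rz":0},
    {"grip":0,"x":0,"y":6,"z":1,"rx":-0.3,"ry":0,"rz":0},
  ],
)

```text
t: 31.45
eef_pos: [0.5712, 0.1752, 0.1357]
ee_rot: [0.999, 0.043, 0.002, -0.002]
wrist_force: [-3.5, 11.6, 5.4]
opening: 0.0002
```

Run:
```python
from h import *
go((U(-29,16,9),4.7))
save("scene","s29",(240,80,480,280),3)
```

```text
t 31.45 F [-3.5 11.6  5.4] open 0.2 pos [571.2 175.2 135.7] unit [-28.7  26.6  10.7]
shift [-0.3 10.6  1.7] rot [-0.26 -0.26  0.28]
```

View pics/s29.png

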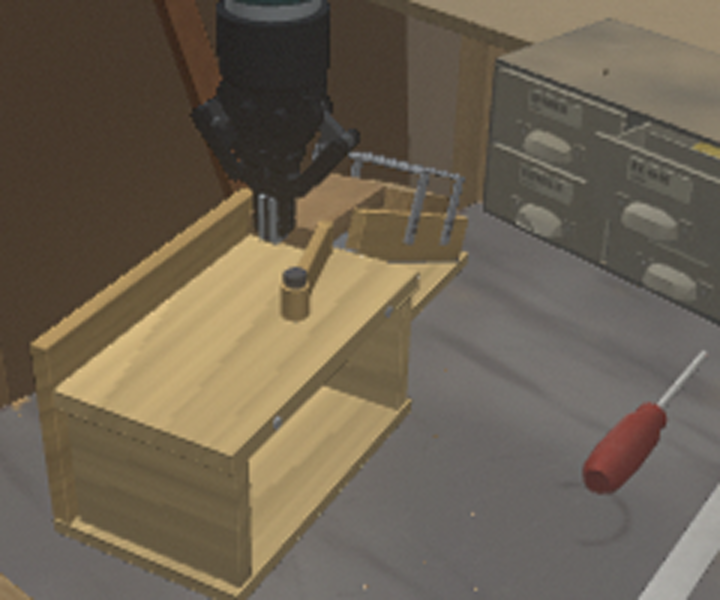

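Same picture as the short blank just before release. A few more millimetres.

Emit:
arm_command(
  steps=[
    {"grip":0,"x":0,"y":2,"z":1,"rx":-0.3,"ry":-0.2,"rz":0.2},
    {"grip":0,"x":0,"y":4,"z":1,"rx":-0.3,"ry":-0.2,"rz":0.2},
    {"grip":0,"x":0,"y":6,"z":1,"rx":-0.3,"ry":-0.2,"rz":0.2},
  ],
)

```text
t: 31.8
eef_pos: [0.5716, 0.1703, 0.1358]
ee_rot: [0.999, 0.042, 0.001, -0.001]
wrist_force: [-2.4, 4.9, 1.5]
opening: 0.0001
```

Emit:
arm_command(
  steps=[
    {"grip":0,"x":0,"y":2,"z":1,"rx":-0.3,"ry":-0.2,"rz":0},
    {"grip":0,"x":0,"y":4,"z":1,"rx":-0.3,"ry":-0.2,"rz":0},
    {"grip":0,"x":0,"y":6,"z":1,"rx":-0.3,"ry":-0.2,"rz":0},
  ],
)

```text
t: 32.1
eef_pos: [0.5722, 0.1637, 0.1345]
ee_rot: [0.999, 0.042, -0.001, 0.002]
wrist_force: [-0.2, -0.0, 1.0]
opening: 0.0001
```

Run:
```python
from h import *
go((U(-29,16,9),4.7))
save("scene","s30",(240,80,480,280),3)
```

```text
t 32.1 F [-0.2 -0.   1. ] open 0.1 pos [572.2 163.7 134.5] unit [-28.7  15.1   9.5]
shift [-0.3 -0.9  0.5] rot [0.26 0.1  0.14]
```

View pics/s30.png

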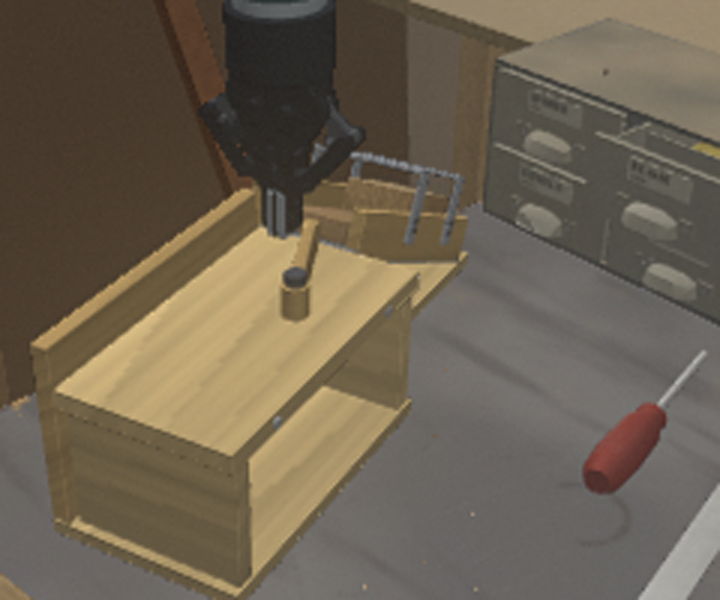

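Released and slid; the arm is back. Retreating straight up and away for a clear view.

Emit:
arm_command(
  steps=[
    {"grip":0,"x":0,"y":-8,"z":-15,"rx":0,"ry":0,"rz":0},
    {"grip":0,"x":0,"y":-12,"z":-55,"rx":0,"ry":0,"rz":0},
    {"grip":0,"x":-10,"y":-20,"z":-100,"rx":0,"ry":0,"rz":0},
    {"grip":0,"x":-50,"y":-50,"z":-105,"rx":0,"ry":0,"rz":0},
    {"grip":0,"x":-90,"y":-75,"z":-105,"rx":0,"ry":0,"rz":0},
  ],
)

```text
t: 32.65
eef_pos: [0.4762, 0.2323, 0.2429]
ee_rot: [0.999, 0.041, 0.002, 0.001]
wrist_force: [-0.5, 1.2, 0.1]
opening: -0.0002
```

Emit:
arm_command(
  steps=[
    {"grip":0,"x":-40,"y":-30,"z":0,"rx":0,"ry":0,"rz":0},
    {"grip":0,"x":-80,"y":-60,"z":0,"rx":0,"ry":0,"rz":0},
    {"grip":0,"x":-110,"y":-80,"z":0,"rx":0,"ry":0,"rz":0},
    {"grip":0,"x":-120,"y":-85,"z":0,"rx":0,"ry":0,"rz":0},
    {"grip":0,"x":-120,"y":-85,"z":0,"rx":0,"ry":0,"rz":0},
  ],
)

```text
t: 33.15
eef_pos: [0.3488, 0.3079, 0.2435]
ee_rot: [0.999, 0.043, 0.003, 0.001]
wrist_force: [1.1, -0.0, -0.2]
opening: -0.0002
```

Run:
```python
from h import *
go((U(-29,16,9),4.7))
save("scene","s31",(300,80,420,180),6)
save("top","t31",(340,110,480,215),5)
```

```text
t 33.15 F [ 1.1 -0.  -0.2] open -0.2 pos [348.8 307.9 243.5] unit [-239.5  177.1  118.5]
shift [209.4 161.6 110.9] rot [ 0.09 -0.3   0.2 ]
```

View pics/s31.png

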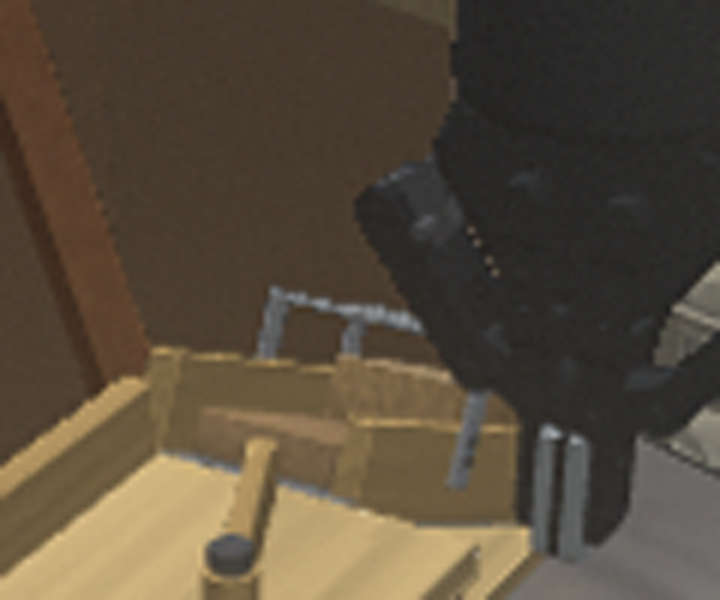

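View pics/t31.png

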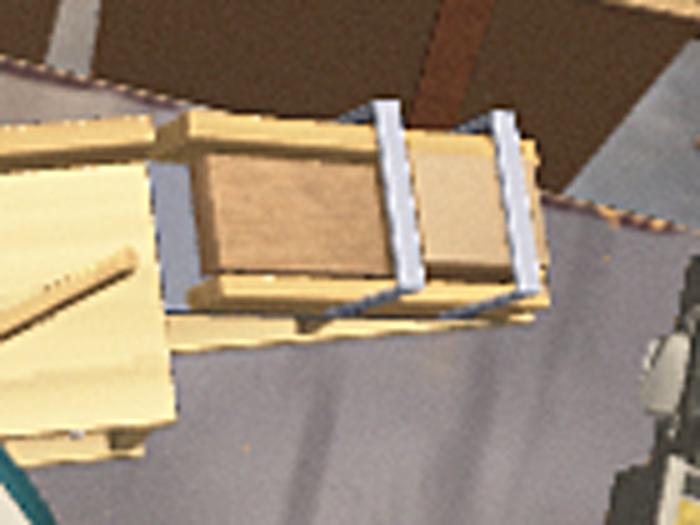

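The top view shows both blanks lengthwise in the channel: the short one at crop (415–510, 150–270) under the lower strap, the long one at (200–400, 150–275) right behind it. I'll check this numerically by projecting the expected edges.

Run:
```python
from h import *
a=np.radians(26)
def C(x,y,z): return U(x,y*np.cos(a)-z*np.sin(a),y*np.sin(a)+z*np.cos(a))
for nm,p in (("long tail top",(-30,-25,18)),("short tail top",(-30,-135,45)),("short front top",(-30,-225,45)),("long mid near edge",(-60,-80,18)),("fence-side edge",(0,-80,18))):
    uv=proj("top",[C(*p)])[0]; print(nm,np.round((uv-[340,110])*5))
c=np.array([(196,215),(206,277),(190,156)])/5+[340,110]
# tail of long: intersect ray w/ channel plane z=18 by 1-D solve on y
K,r,t=cam("top"); R=cv2.Rodrigues(r)[0]; o=-R.T@t
for uv in c:
    d=R.T@np.linalg.inv(K)@np.r_[uv,1]
    A=np.c_[C(1,0,18)-C(0,0,18),C(0,1,18)-C(0,0,18),-d]; s=np.linalg.solve(A,o-C(0,0,18)); print("long tail x,y",s[:2].round(1))
# bystanders
im=cv2.imread("pics/t31_full.png"); im0=cv2.imread("pics/top0.png")
d=cv2.absdiff(im,im0).max(2); print("diff cork",(d[195:235,210:262]>40).sum(),"spanner",(d[232:264,214:300]>40).sum())
```

```text
long tail top [212. 212.]
short tail top [415. 206.]
short front top [540. 214.]
long mid near edge [305. 273.]
fence-side edge [290. 161.]
long tail x,y [-32.1 -14.8]
long tail x,y [-64.1 -16.3]
long tail x,y [ -1.2 -15.6]
diff cork 16 spanner 1333
```

The long blank's tail top edge at about crop x=212 and the short's tail at 415 match the expected places; the dark strip at x≈195 is the long blank's end face. The spanner difference needs a look.

Run:
```python
from h import *
K=[]
a=np.radians(26)
def C(x,y,z): return U(x,y*np.cos(a)-z*np.sin(a),y*np.sin(a)+z*np.cos(a))
print(np.round((proj("top",[C(-30,-25,0),C(-30,-15,18)])-[340,110])*5))
im=cv2.imread("pics/s31_full.png"); im0=cv2.imread("pics/scene0.png")
d=cv2.absdiff(im,im0).max(2); print("scene diff cork",(d[285:360,245:322]>40).sum(),"spanner",(d[290:370,292:400]>40).sum())
cv2.imwrite("pics/f.png",im)
```

```text
[[191. 222.]
 [196. 211.]]
scene diff cork 0 spanner 0
```

View pics/f.png

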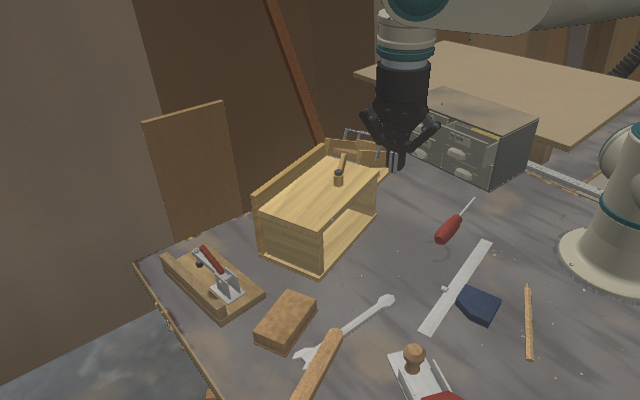

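Run:
```python
from bench import manip
print(manip.job_done())
```

```text
the job is handed in; nothing more can be done
None
```

Both blanks are in the chute, the short thick one first and the long thin one behind it, and the job is handed in at about 33 s of the 72 s allowed. No verdict was reported.

I gripped each blank across its width, laid it on the deck, and pushed it against the fence with closed fingers. The wrist read about 8 N for the short blank and 7 N for the long one. I then pushed each along the fence past the side arm, at up to about 13 N, until it slid down by itself.

**Last checks**
- **Blanks:** In the top view both lie lengthwise in the channel. The short blank's tail edge and the long blank's tail edge project within a few millimetres of where they should be. The short blank's stop end was not clearly visible, because the lower strap hides part of it.
- **Disagreement:** My first numeric read of the long blank's tail came out about 10 mm off. I had picked its bottom edge by mistake, and its expected bottom edge then agreed to about 1–2 mm.
- **Side arm:** It is back at its rest position by eye; I did not measure the angle.
- **Bystanders:** The scene view shows no pixel change at the sanding block or the spanner. The top view did differ around the spanner. I took that to be the robot arm covering it, but did not view that part of the picture.
- **Robot:** It was standing clear of everything at hand-in.

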